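# Knock the sample pots out of the block, tray them and reset the run timer

### The job

Free every pot in the aluminium block by knocking the red pin in front of it down with the mallet (touch the pins with nothing but the mallet), and stand all the pots upright on the floor of the blue tray. Once they are all in the tray, take the stylus and press the timer's recessed button fully with it. Leave the mallet with its head on the green mat and the stylus upright in its holder, fully down, and do not disturb the other things on the bench.

Things in the scene. Friction and masses are not known exactly. Their poses are not given: they have to be found in the camera images.
- block: Fixed aluminium sample block, 120 (x) by 300 (y) by 80 mm high; origin at the centre of its underside. Four round wells 33 mm wide lie in a row at block x = +25 mm: wells 1, 2, 3, 4 at block y = -105, -35, +35, +105 mm. In front of each well, at block x = -35 mm and the same y, stands its knock-out pin with a red head 20 mm wide, whose top is 104 mm above the bench when up and 90 mm when fully down.
- pin1 (a joint): Travel of the knock-out pin in front of well 1: 0 fully up, 0.014 m fully down. Sprung, with a friction catch that holds it wherever it is left; it takes about 10 to 16 N to drive. Through a rocker it raises the lifter under the pot by 1.71 times its travel (24 mm at full travel).
- pin2 (a joint): Travel of the knock-out pin in front of well 2: 0 fully up, 0.014 m fully down. Sprung, with a friction catch that holds it wherever it is left; it takes about 10 to 16 N to drive. Through a rocker it raises the lifter under the pot by 1.71 times its travel (24 mm at full travel).
- pin3 (a joint): Travel of the knock-out pin in front of well 3: 0 fully up, 0.014 m fully down. Sprung, with a friction catch that holds it wherever it is left; it takes about 10 to 16 N to drive. Through a rocker it raises the lifter under the pot by 1.71 times its travel (24 mm at full travel).
- pin4 (a joint): Travel of the knock-out pin in front of well 4: 0 fully up, 0.014 m fully down. Sprung, with a friction catch that holds it wherever it is left; it takes about 10 to 16 N to drive. Through a rocker it raises the lifter under the pot by 1.71 times its travel (24 mm at full travel).
- pot1: Loose steel sample pot with a blue spot on its flat top, a plain cylinder 30 mm wide and 45 mm high, about 0.12 kg; origin at the centre of its underside. When present it starts sunk in well 1, its top 3 mm below the block's face; its own z axis points up. Knocked fully up, it stands 21 mm proud of the block. 3 or 4 of the four pots are present.
- pot2: Loose steel sample pot with a blue spot on its flat top, a plain cylinder 30 mm wide and 45 mm high, about 0.12 kg; origin at the centre of its underside. When present it starts sunk in well 2, its top 3 mm below the block's face; its own z axis points up. Knocked fully up, it stands 21 mm proud of the block. 3 or 4 of the four pots are present.
- pot3: Loose steel sample pot with a blue spot on its flat top, a plain cylinder 30 mm wide and 45 mm high, about 0.12 kg; origin at the centre of its underside. When present it starts sunk in well 3, its top 3 mm below the block's face; its own z axis points up. Knocked fully up, it stands 21 mm proud of the block. 3 or 4 of the four pots are present.
- pot4: Loose steel sample pot with a blue spot on its flat top, a plain cylinder 30 mm wide and 45 mm high, about 0.12 kg; origin at the centre of its underside. When present it starts sunk in well 4, its top 3 mm below the block's face; its own z axis points up. Knocked fully up, it stands 21 mm proud of the block. 3 or 4 of the four pots are present.
- tray: Loose open blue tray, 160 by 160 mm, 22 mm high, walls and floor 5 mm thick, 0.7 kg; origin at the centre of its underside.
- mallet: Loose mallet, 0.35 kg, standing on one striking face: white block head 44 (x) by 44 (y) by 60 mm (z) with a grey band, and a square wooden handle 20 by 20 mm that runs from the head towards the mallet's -x, from 20 to 170 mm from the head's centre, 30 mm above the underside. Origin at the centre of the head's underside (a striking face); z up.
- mat: Fixed thin green mat, 240 (x) by 100 (y) by 4 mm, the mallet's place; origin at the centre of its underside. At the start the mallet's head stands near mat x = +60 mm, handle towards mat -x.
- timer: Fixed run timer: white console 130 (x) by 90 (y) by 50 mm high centred at timer y = -30 mm, with a grey square stylus holder 44 by 44 by 65 mm high at timer y = +50 mm. Origin at bench level.
- button (a joint): Travel of the timer's recessed orange button: 0 up, 0.004 m fully pressed (about 4 N); springs back. It is 12 mm wide and lies at the bottom of a 14 by 14 mm opening, 6 mm below the console's top.
- button_top (a point): Centre of the button's top (moves with it); 44 mm above the bench when up.
- holder_mouth (a point): Centre of the holder's mouth, 65 mm above the bench. The bore is 20 mm square down to 33 mm below the mouth, then 12 mm square to the bench; its sides run along timer x and y, and the bore is plain, without a chamfer.
- stylus: Loose stylus, 40 g: yellow square handle 14 by 14 by 80 mm above a steel tip 6 mm wide and 28 mm long, 108 mm in all; origin at the end of the tip, z along it towards the handle. It starts upright in the holder, the handle's shoulder resting on the step in the bore, so the handle stands about 47 mm out of the holder.
- cap: Bystander, loose, not to be disturbed: orange bottle cap, 36 mm wide, 25 mm high.
- crucible: Bystander, loose, not to be disturbed: small white porcelain bowl, 48 mm wide, 30 mm high.
- spatula: Bystander, loose, not to be disturbed: steel spatula, 160 mm long, lying flat.
- flask: Bystander, loose, not to be disturbed: pink conical flask, 68 mm wide, 108 mm high.
- reagent: Bystander, loose, not to be disturbed: amber reagent bottle, 60 mm wide, 150 mm high.
- beaker: Bystander, loose, not to be disturbed: glass beaker, 64 mm wide, 80 mm high.
- washbottle: Bystander, loose, not to be disturbed: white bottle with a red cap, 60 mm wide, 160 mm high.
Mind the look-alikes: they are no part of the job. What is meant by the stylus is not black or turquoise, and is the smaller of those in its own colour.

How it is judged:
By the outcome, as a careful person would: the job done as asked, in the order asked, and still so for the second after the job is handed in, with the robot touching nothing.
Of pot1, pot2, pot3, pot4 only 3 to 4 are there at a start; the rules pass over those that are not, and their reading is None.
At some moment in a run one of mallet, tray may be knocked a few centimetres aside while the robot is not near it.
It also fails if it takes over 200 s, if anything falls off the work surface, if the arm or the gripper's body presses on something with over 40 N, if the wrist force passes 120 N, or if a joint passes its speed limit or range.

### The arm

A 6-joint arm with a two-finger parallel gripper is mounted at the origin on the work surface. World frame = base frame: x ahead of the robot, y to its left, z up, the work surface at z = 0. Lengths are in mm, angles in rad, forces in N, time in s.
With the tool pointing down it reaches from about 400 to 925 mm from the base axis. Payload 12.5 kg.
Tool frame: the origin (TCP) lies at the very end of the fingers, on their centre line; the grasp point (between the pads) lies 19 mm behind it; z points along the fingers, y is the direction in which the jaws open and shut (so a half turn about z gives the same grasp; the last joint's range is limited). The gripper opens to 95 mm and grips with 3 to 60 N. Pads are 20 mm wide; open, the fingers measure 119 mm over their backs; the gripper's body (75 mm by 180 mm) begins 59 mm behind the grasp point.
Start: joints at [-1.43, 0.491, 1.559, -0, 1.092, -0.106], TCP at [152.711, -606.074, 214.661] pointing down, gripper open.
Joint ranges: [-3.1, 3.1], [-0.84, 2.19], [0.05, 2.79], [-1.13, 4.28], [0.06, 2.93], [-2.69, 2.69]. Speed limits (rad/s): [2.22, 2.22, 2.79, 3.14, 3.14, 3.14].

### API

Orientations are given as [roll, pitch, yaw] about the fixed x, y, z axes, in that order (R = Rz(yaw) Ry(pitch) Rx(roll)).
In Python, from cell import env gives the robot as it stands.
- The arm moves only by the shell command python3 -m pendant 'ROWS'. ROWS is JSON, a list that holds one entry, the list of rows, each a list of 5 numbers: the opening, from 0 (shut) to 1 (fully open), then the shift along the tool's x, y, z in m, then the turn about the tool's z in rad. A call has exactly 8 rows; each row is the pose to reach, as a shift and turn from the pose commanded when the call began, along the tool's axes at that moment; what a row does not reach only later rows make up. A row lasts 1/10 s, in which the tool goes at most 50 mm and 8.59 degrees, less where a joint would pass 70% of its speed; a pose out of reach is approached as far as the arm can. A call with a gripper value outside its range is refused whole. The fingers move at their own pace and stop on an object; the grip force is fixed at half the most. Time passes only in rows, so rows that repeat a pose let the fingers close, or fill a call up. It gives the time, the measured TCP pose, the force and the opening at its end, in the units of the state.
- env.state(): the state, without advancing time (a new reading comes with each control period).
- env.read_camera(name): name is "side" or "top" or "wrist"; returns a dict with "image" (384x512x3 uint8, blue, green, red), "range_z" (384x512 float32, mm along the optical axis (not along the pixel's ray), 0 where there is no reading), "fx", "fy", "cx", "cy" (pixels), "rvec" (rotation vector, rad) and "tvec" (3), from world to camera coordinates, as OpenCV has them; the wrist camera has in their place "tool_from_camera" (4x4, takes a point from camera to tool coordinates, whose origin is the TCP and whose axes are the flange's). Camera axes: x right, y down, z forward; pixel columns grow to the right and rows downward; lengths in mm; the calibration is good to about 2 mm. The wrist camera is an equidistant fisheye: a pixel r from the principal point sees the ray r / f radians off the axis. A picture is of the moment at which its call begins: read the wrist's pose just before it.
- env.job_done(): hands the job in, once; it reports no verdict.
The state is a dict: "t": time; "joints": joint angles; "qvel": joint speeds; "tau": joint torques, N m; "eef_pos": TCP position; "tcp_rot": TCP orientation; "ft_force": force on the tool from outside, world axes, zero at the start; "moment": the same for the moment, N m; "opening": opening from 0.0 (shut) to 1.0 (fully open).
Only numpy, scipy, OpenCV 4.12 (cv2) and the standard library are available. Lean on these libraries where they do the work, as an engineer would, in place of code of your own. Each camera call takes 0.05 s, during which the arm holds its last target. There are 200 camera calls.

## Working session

There is one attempt and no reset: what is moved stays moved. The work goes in short steps, Python scripts to look and compute and a shell command to move; the robot and the scene stay as the last step left them, time stands still between calls to the robot, and variables do not carry over. Pictures are saved under pics/ and viewed, about 12 in all and at most 16, crops included, and the job is handed in when it is done.

```bash
ls; mkdir -p pics
cat > h.py <<'E'
import numpy as np, cv2
from scipy.spatial.transform import Rotation as R
from cell import env
def cam(n):
    s=env.state(); c=env.read_camera(n); c['s']=s; return c
def Rt(c):
    if 'rvec' in c:
        M=cv2.Rodrigues(np.array(c['rvec'],float))[0]; return M.T, -M.T@np.array(c['tvec'],float).ravel()
    s=c['s']; T=R.from_euler('xyz',s['tcp_rot']).as_matrix(); C=np.array(c['tool_from_camera'])
    return T@C[:3,:3], T@C[:3,3]+np.array(s['eef_pos'])
def ray(c,u,v):
    x=(np.asarray(u,float)-c['cx'])/c['fx']; y=(np.asarray(v,float)-c['cy'])/c['fy']
    if 'rvec' in c: d=np.stack([x,y,np.ones_like(x)],-1)
    else:
        r=np.hypot(x,y)+1e-12; d=np.stack([x/r*np.sin(r),y/r*np.sin(r),np.cos(r)],-1)
    A,o=Rt(c); return o,d@A.T,d
def plane(c,u,v,z):
    o,d,_=ray(c,u,v); return o+d*((z-o[2])/d[...,2])[...,None]
def pts(c,u,v):
    u=np.asarray(u);v=np.asarray(v)
    o,d,dc=ray(c,u,v); z=c['range_z'][v.astype(int),u.astype(int)]
    return o+d*(z/dc[...,2])[...,None]
def cloud(c):
    v,u=np.mgrid[:384,:512]; return pts(c,u,v)
E
python3 - <<'E'
from h import *
print(env.state())
for n in('top','side'):
    c=cam(n); cv2.imwrite(f'pics/{n}0.png',cv2.resize(c['image'],None,fx=1.56,fy=1.56)); print(n,c['fx'],c['cx'],c['cy'],Rt(c))
E
```

```text
pics
{'t': 0.0, 'joints': array([-1.42959842e+00,  4.91573672e-01,  1.55945923e+00,  3.81446633e-05,
        1.09168600e+00, -1.05604077e-01]), 'qvel': array([ 1.65043997e-03,  9.43886527e-04,  1.18357177e-04,  5.36026491e-04,
       -4.59222339e-06,  2.60354289e-04]), 'tau': array([-3.72625625e-03, -6.12655878e+01, -2.58191139e+01,  6.90667983e-02,
        4.82194510e-02, -1.02587817e-04]), 'eef_pos': array([ 152.68408158, -605.81164345,  214.04961158]), 'tcp_rot': array([-3.14047624e+00, -1.52357130e-04,  2.46784292e-01]), 'ft_force': array([ 0.12916954,  0.46004605, -0.19461331]), 'moment': array([ 0.02247769,  0.02380293, -0.01814653]), 'opening': 1.0000602112070294}
top 425.1480947492919 259.21458860807587 183.22498960429925 (array([[-0.00422825, -0.9991787 ,  0.04029956],
       [-0.99971204,  0.00517558,  0.02343196],
       [-0.02362129, -0.04018888, -0.99891285]]), array([5.12415316e+02, 1.19164751e-01, 1.13461615e+03]))
side 447.772525398732 254.70773673161378 181.4482811839715 (array([[ 0.9950944 , -0.07235967,  0.06746275],
       [-0.09721094, -0.58861552,  0.80254707],
       [-0.01836242, -0.80516821, -0.59276216]]), array([ 511.30739859, -886.49001877,  720.77435998]))
```

View pics/top0.png

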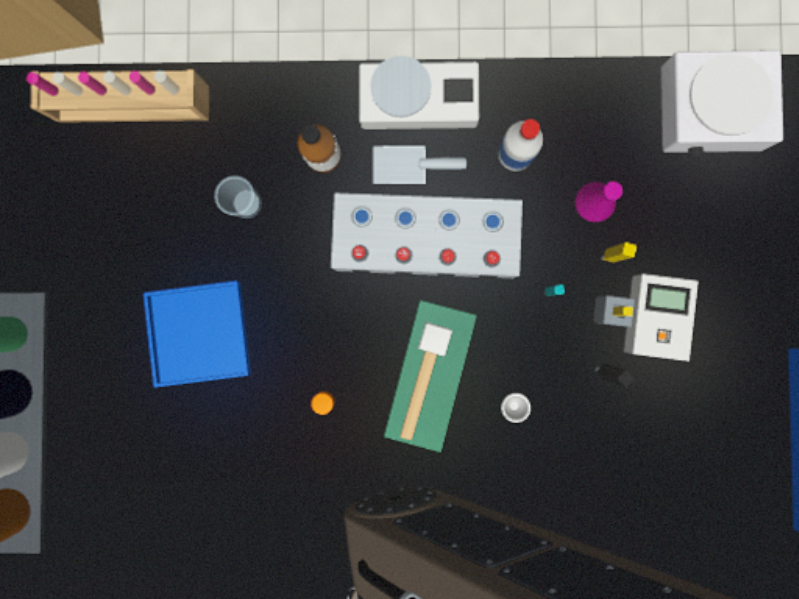

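View pics/side0.png

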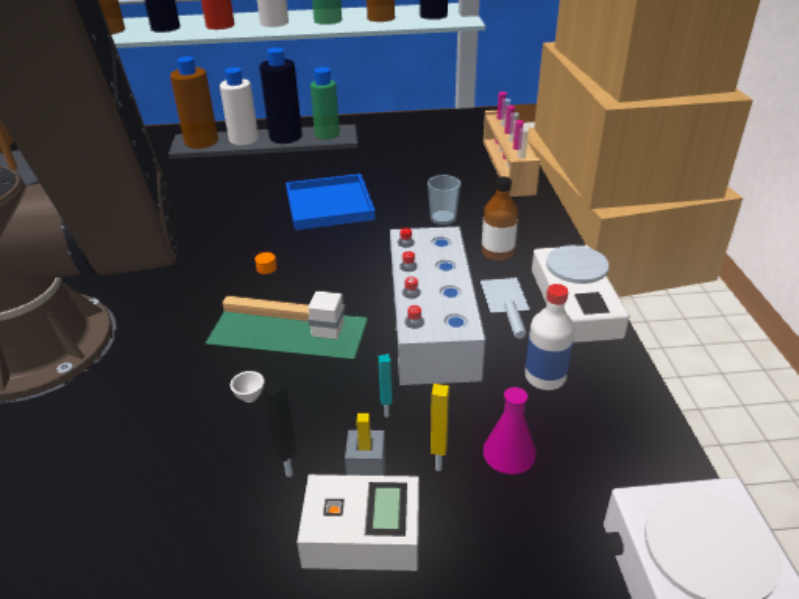

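All four pots are present: there are blue spots in every well (scaled top pixels 361–493, 218). Yellow candidates for the stylus are the one in the grey holder (622,312) and a larger one standing free (620,252). The smaller one in the holder fits the description, and I'll confirm it in a crop. Next I'll measure everything.

```bash
cat > meas.py <<'E'
from h import *
def blobs(c,lo,hi,z,amin=15,roi=None):
    hsv=cv2.cvtColor(c['image'],cv2.COLOR_BGR2HSV); m=cv2.inRange(hsv,np.array(lo),np.array(hi))
    if roi: k=np.zeros_like(m);k[roi[1]:roi[3],roi[0]:roi[2]]=255;m&=k
    out=[]
    for q in cv2.findContours(m,cv2.RETR_EXTERNAL,cv2.CHAIN_APPROX_NONE)[0]:
        if cv2.contourArea(q)<amin: continue
        p=q[:,0,:].astype(float); w=plane(c,p[:,0],p[:,1],z)[:,:2].astype(np.float32)
        M=cv2.moments(q); u,v=M['m10']/M['m00'],M['m01']/M['m00']
        r=cv2.minAreaRect(w)
        out.append((np.round([u,v]),np.round(plane(c,np.array(u),np.array(v),z)[:2],1),'rect',np.round(r[0],1),np.round(r[1],1),round(r[2],1)))
    return out
E
python3 - <<'E'
from meas import *
c=cam('top')
def show(n,*a,**k):
    print(n); [print('  ',*b) for b in blobs(c,*a,**k)]
show('blue spots',(95,100,60),(125,255,255),77,roi=(215,125,335,155))
show('red',(0,130,80),(8,255,255),104,roi=(215,150,335,180))
show('block',(0,0,120),(180,70,255),80,amin=800,roi=(200,115,345,185))
show('tray',(100,120,60),(120,255,255),22,amin=800,roi=(80,170,170,255))
show('mat',(65,80,40),(90,255,200),4,amin=500)
show('head',(0,0,130),(180,60,255),64,amin=80,roi=(255,195,300,240))
show('yellow',(22,120,80),(34,255,255),112,amin=5,roi=(370,140,430,220))
show('orange',(5,150,100),(20,255,255),44,amin=5,roi=(410,200,440,225))
show('console',(0,0,150),(180,60,255),50,amin=300,roi=(390,170,460,240))
cv2.imwrite('pics/crop1.png',cv2.resize(c['image'][140:260,330:460],None,fx=6,fy=5,interpolation=cv2.INTER_CUBIC)[:600])
s=cam('side');cv2.imwrite('pics/crop2.png',cv2.resize(s['image'][235:345,150:330],None,fx=4.4,fy=4.4,interpolation=cv2.INTER_CUBIC))
P=cloud(c)
for u,v in [(257,130),(230,165),(278,218),(262,262),(403,200),(430,205),(397,162)]: print(u,v,P[v,u].round(1))
E
```

```text
blue spots
   [315. 141.] [ 658.5 -115.7] rect [ 658.4 -115.8] [17.4 17.5] 89.5
   [287. 140.] [662.1 -45.9] rect [661.5 -46.2] [17.5 17.6] 89.6
   [259. 139.] [664.8  23.9] rect [664.5  23.8] [17.5 17.6] 89.7
   [231. 138.] [667.7  93.9] rect [667.6  93.9] [17.6 17.7] 89.9
red
   [316. 165.] [ 598.1 -112.5] rect [ 598.5 -112.8] [17.3 16.3] 62.9
   [287. 164.] [601.1 -43.1] rect [601.6 -42.2] [17. 17.] 89.6
   [258. 162.] [604.7  26.4] rect [604.4  25.8] [17.  17.1] 89.8
   [230. 161.] [607.6  96.4] rect [607.3  96.5] [17.1 17.1] 89.9
block
   [273. 150.] [637.1 -10.4] rect [636.7  -9.5] [301.9 126.2] 87.2
tray
   [126. 214.] [479.2 378. ] rect [479.6 378. ] [164.2 169.2] 7.1
mat
   [275. 241.] [405.4 -15.4] rect [406.  -15.5] [101.4 241.3] 74.7
head
   [279. 217.] [470.2 -23. ] rect [470.2 -23. ] [46.  45.4] 73.2
yellow
   [399. 199.] [ 513.5 -309.4] rect [ 513.1 -309.3] [28.5 11.9] 89.7
   [397. 161.] [ 604.  -307.2] rect [ 603.8 -306.6] [25.7 53. ] 18.2
orange
   [424. 215.] [ 474.2 -392.6] rect [ 474.8 -392.2] [10.1  7.6] 89.8
console
   [426. 203.] [ 503.8 -395.8] rect [ 504.  -395.7] [ 91.9 131.4] 82.5
257 130 [688.   29.8  79.7]
230 165 [598.8  95.3 103.3]
278 218 [468.  -21.6  62.9]
262 262 [354.9  19.5  40.5]
403 200 [ 511.9 -319.7  109. ]
430 205 [ 498.9 -405.6   49.7]
397 162 [ 601.6 -302.   125.8]
```

View pics/crop1.png

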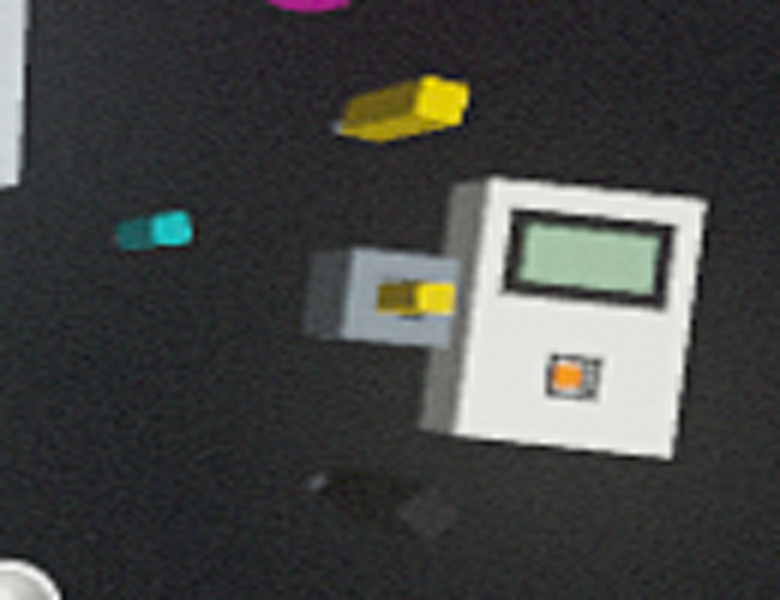

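The crop shows the small yellow stylus in the holder (crop 435,297). The larger yellow one (440,100) and the turquoise and black ones are decoys. Next I'll move above the mallet head.

```bash
python3 -m pendant '[[[1,0.03,-0.03,0,0.05],[1,0.06,-0.065,0,0.1],[1,0.09,-0.1,0,0.15],[1,0.12,-0.135,0,0.2],[1,0.155,-0.17,0,0.25],[1,0.185,-0.205,0,0.3],[1,0.22,-0.24,0,0.35],[1,0.25,-0.27,0,0.4]]]'; python3 -c "
from h import *
s=env.state();print(s['eef_pos'],s['tcp_rot'],s['joints'])"
```

```text
t: 1.0
eef_pos: [329.7, -281.1, 214.8]
tcp_rot: [3.141, -0.0, -0.155]
ft_force: [0.7, -1.0, -0.0]
opening: 1.0
[ 329.74008414 -281.13440545  214.76473226] [ 3.14146843e+00 -2.32558661e-04 -1.55291123e-01] [-8.58707923e-01  2.18186596e-01  2.00232533e+00  6.99552928e-05
  9.20823022e-01  8.67337214e-01]
```

```bash
cat > go.py <<'E'
import sys; from h import *
s=env.state(); p=s['eef_pos']; w=s['tcp_rot'][2]; x,y,z,a=map(float,sys.argv[1:5])
d=np.array([x,y,z])-p; c,n=np.cos(w),np.sin(w)
t=((w-a)+np.pi)%(2*np.pi)-np.pi
print('shift',np.round([(c*d[0]+n*d[1])/1e3,(n*d[0]-c*d[1])/1e3,-d[2]/1e3,t],4),'at',p.round(1),round(w,3),'F',s['ft_force'].round(1))
E
python3 go.py 470 -23 180 -0.288
```

```text
shift [ 0.0986 -0.2767  0.0348  0.1327] at [ 329.7 -281.1  214.8] -0.155 F [ 0.7 -1.  -0. ]
```

```bash
python3 -m pendant '[[[1,0.017,-0.046,0.006,0.03],[1,0.033,-0.092,0.012,0.06],[1,0.05,-0.138,0.018,0.09],[1,0.066,-0.184,0.024,0.12],[1,0.082,-0.23,0.03,0.133],[1,0.0986,-0.2767,0.0348,0.133],[1,0.0986,-0.2767,0.0348,0.133],[1,0.0986,-0.2767,0.0348,0.133]]]'; python3 go.py 470 -23 150 -.288
python3 - <<'E'
from h import *
c=cam('wrist'); cv2.imwrite('pics/w1.png',cv2.resize(c['image'],None,fx=1.5,fy=1.5)); print(c['fx'],c['cx'],c['cy'],np.array(c['tool_from_camera']).round(3))
E
```

```text
t: 1.8
eef_pos: [468.8, -23.8, 179.5]
tcp_rot: [3.141, 0.001, -0.283]
ft_force: [-1.7, 0.0, -0.6]
opening: 1.002
shift [ 0.0009 -0.0011  0.0295  0.0047] at [468.8 -23.8 179.5] -0.283 F [-1.7  0.  -0.6]
297.3186396354542 256.85042715580175 187.49058661976792 [[-0.00000e+00 -9.56000e-01 -2.95000e-01  8.19890e+01]
 [ 1.00000e+00 -1.00000e-03  2.00000e-03 -1.12000e+00]
 [-2.00000e-03 -2.95000e-01  9.56000e-01 -1.70294e+02]
 [ 0.00000e+00  0.00000e+00  0.00000e+00  1.00000e+00]]
```

View pics/w1.png

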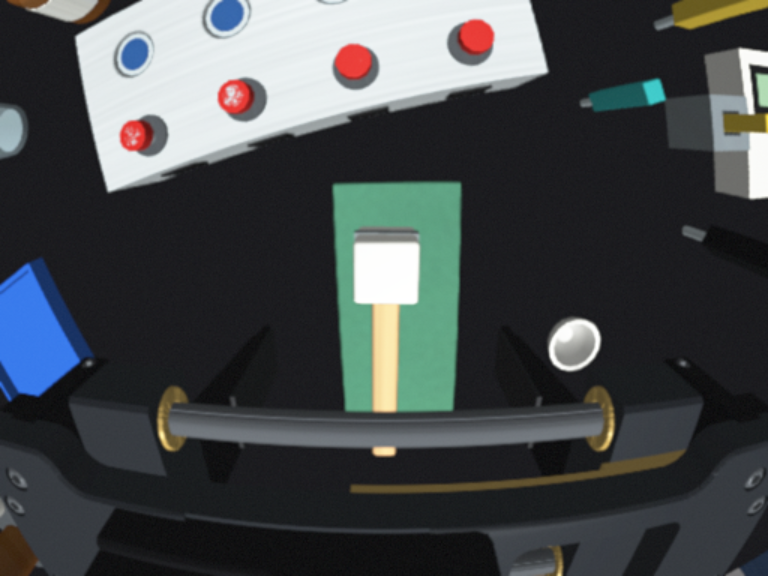

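The mallet head is at (386,268) with its handle straight down the image, so the grasp is well aligned. I'll cross-check the head and pins from the wrist view, then descend.

```bash
python3 - <<'E'
from meas import *
c=cam('wrist')
for b in blobs(c,(0,0,170),(180,60,255),64,amin=80,roi=(225,152,295,206)): print('head',*b)
for b in blobs(c,(0,130,80),(8,255,255),104,roi=(70,10,340,105)): print('red',*b)
for b in blobs(c,(95,100,60),(125,255,255),77,roi=(70,0,250,55)): print('spot',*b)
E
python3 -m pendant '[[[1,0,0,0.03,0],[1,0,0,0.06,0],[1,0,0,0.09,0],[1,0,0,0.12,0],[1,0,0,0.14,0],[1,0,0,0.155,0],[1,0,0,0.163,0],[1,0,0,0.163,0]]]'; python3 go.py 470 -23 16 -.288
```

```text
head [256. 181.] [468.9 -23.9] rect [466.9 -23.1] [44.3 46.1] 73.6
red [90. 91.] [605.3  93.3] rect [605.4  93.5] [23.6 17.6] 66.4
red [156.  65.] [602.1  25.1] rect [602.3  25.3] [21.2 18.3] 68.8
red [234.  41.] [599.1 -43.2] rect [599.2 -42.9] [18.8 19. ] 72.5
red [315.  24.] [ 595.8 -111.6] rect [ 596.1 -111.7] [19.  19.6] 77.4
spot [88. 36.] [666.5  93.8] rect [666.4  93.9] [21.  20.2] 62.7
spot [150.  10.] [663.3  23.9] rect [663.4  23.9] [21.2 20.8] 65.8
t: 2.7
eef_pos: [468.4, -25.8, 16.4]
tcp_rot: [3.141, 0.001, -0.288]
ft_force: [0.2, -0.2, 0.3]
opening: 1.002
shift [ 0.0008 -0.0031  0.0004 -0.0001] at [468.4 -25.8  16.4] -0.288 F [ 0.2 -0.2  0.3]
```

```bash
python3 -m pendant '[[[0.3,0.001,-0.002,0,0],[0.3,0.001,-0.002,0,0],[0.3,0.001,-0.002,0,0],[0.3,0.001,-0.002,0,0],[0.3,0.001,-0.002,0,0],[0.3,0.001,-0.002,0,0],[0.3,0.001,-0.002,0,0],[0.3,0.001,-0.002,0,0]]]';python3 -m pendant '[[[0.3,0,0,0,0],[0.3,0,0,0,0],[0.3,0,0,-0.02,0],[0.3,0,0,-0.06,0],[0.3,0,0,-0.1,0],[0.3,0,0,-0.14,0],[0.3,0,0,-0.17,0],[0.3,0,0,-0.17,0]]]'; python3 go.py 597 -111.8 150 -.044
```

```text
t: 3.5
eef_pos: [470.4, -23.2, 16.9]
tcp_rot: [3.142, -0.0, -0.286]
ft_force: [-0.1, 0.2, 1.6]
opening: 0.46
t: 4.3
eef_pos: [471.5, -23.3, 189.9]
tcp_rot: [-3.141, -0.006, -0.286]
ft_force: [1.1, -0.8, -5.0]
opening: 0.46
shift [ 0.1454  0.0495  0.0399 -0.2421] at [471.5 -23.3 189.9] -0.286 F [ 1.1 -0.8 -5. ]
```

```bash
python3 -m pendant '[[[0.3,0.03,0.01,0.007,-0.06],[0.3,0.06,0.02,0.014,-0.12],[0.3,0.09,0.03,0.021,-0.18],[0.3,0.12,0.04,0.03,-0.242],[0.3,0.1454,0.0495,0.04,-0.242],[0.3,0.1454,0.0495,0.05,-0.242],[0.3,0.1454,0.0495,0.05,-0.242],[0.3,0.1454,0.0495,0.05,-0.242]]]'; python3 go.py 597 -111.8 117 -.044
python3 - <<'E'
from h import *
c=cam('side'); cv2.imwrite('pics/s1.png',cv2.resize(c['image'][90:300,180:380],None,fx=2.8,fy=2.8))
E
```

```text
t: 5.1
eef_pos: [594.8, -111.0, 135.7]
tcp_rot: [-3.141, 0.002, -0.044]
ft_force: [0.3, -0.7, -2.8]
opening: 0.463
shift [ 0.0022  0.0007  0.0187 -0.0001] at [ 594.8 -111.   135.7] -0.044 F [ 0.3 -0.7 -2.8]
```

View pics/s1.png

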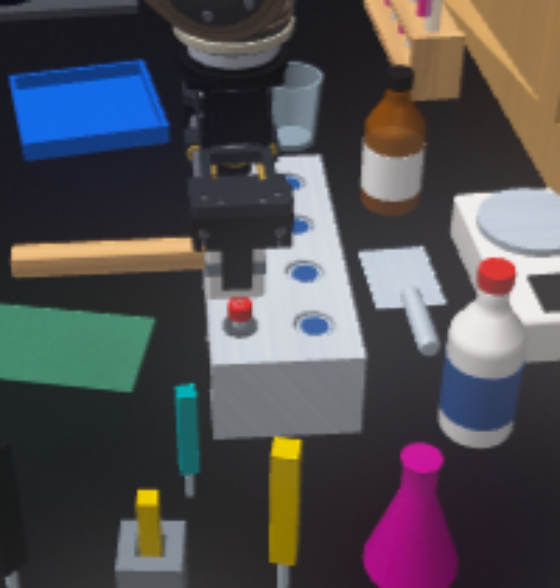

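The mallet is held level above pin 1 (240,305). I'll press slowly.

```bash
python3 -m pendant '[[[0.3,0.001,0.001,0.012,0],[0.3,0.002,0.001,0.018,0],[0.3,0.002,0.001,0.021,0],[0.3,0.002,0.001,0.024,0],[0.3,0.002,0.001,0.027,0],[0.3,0.002,0.001,0.03,0],[0.3,0.002,0.001,0.033,0],[0.3,0.002,0.001,0.033,0]]]'; python3 -m pendant '[[[0.3,0,0,0.001,0],[0.3,0,0,0.001,0],[0.3,0,0,0.002,0],[0.3,0,0,0.002,0],[0.3,0,0,0.002,0],[0.3,0,0,0.002,0],[0.3,0,0,0.002,0],[0.3,0,0,0.002,0]]]'
```

```text
t: 5.95
eef_pos: [597.5, -112.5, 104.3]
tcp_rot: [-3.142, 0.0, -0.044]
ft_force: [-2.7, 2.1, 4.8]
opening: 0.463
t: 6.75
eef_pos: [597.6, -112.5, 102.8]
tcp_rot: [3.142, -0.0, -0.044]
ft_force: [-4.4, 1.7, 9.1]
opening: 0.466
```

```bash
python3 -m pendant '[[[0.3,0,0,0.001,0],[0.3,0,0,0.001,0],[0.3,0,0,0.001,0],[0.3,0,0,0.002,0],[0.3,0,0,0.002,0],[0.3,0,0,0.002,0],[0.3,0,0,0.002,0],[0.3,0,0,0.002,0]]]'; python3 -m pendant '[[[0.3,0,0,0.001,0],[0.3,0,0,0.001,0],[0.3,0,0,0.002,0],[0.3,0,0,0.002,0],[0.3,0,0,0.002,0],[0.3,0,0,0.002,0],[0.3,0,0,0.002,0],[0.3,0,0,0.002,0]]]'
```

```text
t: 7.55
eef_pos: [597.9, -112.5, 102.6]
tcp_rot: [3.141, -0.002, -0.044]
ft_force: [-9.8, 3.2, 25.7]
opening: 0.463
t: 8.35
eef_pos: [598.9, -112.6, 102.0]
tcp_rot: [3.141, -0.005, -0.044]
ft_force: [-9.4, 5.1, 36.2]
opening: 0.46
```

The hard stop came at TCP z≈102.5 (36 N). Pins 2–4 follow at 70 mm steps along tool −y.

```bash
python3 -m pendant '[[[0.3,0,0,-0.02,0],[0.3,0,0,-0.043,0],[0.3,0,-0.035,-0.043,0],[0.3,0,-0.07,-0.043,0],[0.3,0,-0.07,-0.043,0],[0.3,0,-0.07,-0.028,0],[0.3,0,-0.07,-0.024,0],[0.3,0,-0.07,-0.021,0]]]'
python3 -m pendant '[[[0.3,0,0,0.003,0],[0.3,0,0,0.006,0],[0.3,0,0,0.009,0],[0.3,0,0,0.012,0],[0.3,0,0,0.015,0],[0.3,0,0,0.018,0],[0.3,0,0,0.02,0],[0.3,0,0,0.02,0]]]'
python3 -m pendant '[[[0.3,0,0,0.001,0],[0.3,0,0,0.001,0],[0.3,0,0,0.001,0],[0.3,0,0,0.001,0],[0.3,0,0,0.001,0],[0.3,0,0,0.001,0],[0.3,0,0,0.001,0],[0.3,0,0,0.001,0]]]'
```

```text
t: 9.15
eef_pos: [600.7, -43.1, 118.3]
tcp_rot: [3.142, 0.001, -0.044]
ft_force: [-0.1, 0.8, -4.2]
opening: 0.462
t: 9.95
eef_pos: [601.3, -43.2, 101.9]
tcp_rot: [3.141, -0.003, -0.044]
ft_force: [-9.6, 0.9, 25.6]
opening: 0.461
t: 10.75
eef_pos: [601.6, -43.2, 101.8]
tcp_rot: [3.141, -0.004, -0.044]
ft_force: [-10.7, 1.1, 34.1]
opening: 0.461
```

```bash
python3 -m pendant '[[[0.3,0,0,-0.02,0],[0.3,0,0,-0.043,0],[0.3,0,-0.035,-0.043,0],[0.3,0,-0.07,-0.043,0],[0.3,0,-0.07,-0.043,0],[0.3,0,-0.07,-0.028,0],[0.3,0,-0.07,-0.024,0],[0.3,0,-0.07,-0.021,0]]]'
python3 -m pendant '[[[0.3,0,0,0.003,0],[0.3,0,0,0.006,0],[0.3,0,0,0.009,0],[0.3,0,0,0.012,0],[0.3,0,0,0.015,0],[0.3,0,0,0.018,0],[0.3,0,0,0.021,0],[0.3,0,0,0.021,0]]]'
python3 -m pendant '[[[0.3,0,0,0,0],[0.3,0,0,-0.02,0],[0.3,0,0,-0.043,0],[0.3,0,-0.035,-0.043,0],[0.3,0,-0.07,-0.043,0],[0.3,0,-0.07,-0.043,0],[0.3,0,-0.07,-0.028,0],[0.3,0,-0.07,-0.021,0]]]'
python3 -m pendant '[[[0.3,0,0,0.003,0],[0.3,0,0,0.006,0],[0.3,0,0,0.009,0],[0.3,0,0,0.012,0],[0.3,0,0,0.015,0],[0.3,0,0,0.018,0],[0.3,0,0,0.021,0],[0.3,0,0,0.021,0]]]'
python3 -m pendant '[[[0.3,0,0,0,0],[0.3,0,0,-0.02,0],[0.3,0,0,-0.06,0],[0.3,0,0,-0.09,0],[0.3,0,0,-0.09,0],[0.3,-0.05,0,-0.09,0],[0.3,-0.1,0,-0.09,0],[0.3,-0.15,0,-0.09,0]]]'
python3 - <<'E'
from meas import *
c=cam('top')
P=cloud(c); m=P[120:185,200:345]
for b in blobs(c,(95,100,60),(125,255,255),101,roi=(215,120,335,155)): print('spot',*b, P[int(b[0][1]),int(b[0][0])].round(1))
for b in blobs(c,(0,130,80),(8,255,255),90,roi=(215,150,335,180)): print('red',*b, P[int(b[0][1]),int(b[0][0])].round(1))
for b in blobs(c,(100,120,60),(120,255,255),22,amin=800,roi=(60,150,200,275)): print('tray',*b)
for b in blobs(c,(65,80,40),(90,255,200),4,amin=300): print('mat',*b)
cv2.imwrite('pics/t2.png',cv2.resize(c['image'],None,fx=1.56,fy=1.56))
E
python3 go.py 466 -23 150 -.288
```

```text
t: 11.55
eef_pos: [604.0, 26.6, 118.5]
tcp_rot: [3.141, 0.001, -0.045]
ft_force: [0.1, 0.4, -1.6]
opening: 0.459
t: 12.35
eef_pos: [605.1, 26.6, 101.2]
tcp_rot: [3.141, -0.004, -0.044]
ft_force: [-8.0, -1.5, 26.9]
opening: 0.464
t: 13.15
eef_pos: [606.8, 96.8, 118.0]
tcp_rot: [3.141, 0.001, -0.044]
ft_force: [0.4, -0.5, -3.0]
opening: 0.463
t: 13.95
eef_pos: [607.6, 96.5, 100.9]
tcp_rot: [3.142, -0.002, -0.045]
ft_force: [-9.9, -1.2, 24.4]
opening: 0.46
t: 14.75
eef_pos: [454.9, 103.3, 186.6]
tcp_rot: [3.141, 0.002, -0.045]
ft_force: [0.2, 0.3, -3.4]
opening: 0.46
spot [317. 140.] [ 658.2 -115.7] rect [ 658.8 -115.7] [17.  19.6] 89.5 [ 659.  -117.1   99.4]
spot [288. 139.] [661.8 -45.4] rect [661.2 -45.7] [17.3 19. ] 44.8 [662.  -46.4  99. ]
spot [259. 138.] [665.4  24.2] rect [666.   24.4] [19.6 17.2] 89.6 [665.3  24.5  97.2]
spot [230. 137.] [668.5  94.2] rect [669.   94.2] [17.2 17.3] 89.9 [668.1  95.6  99. ]
red [315. 165.] [ 598.2 -112.9] rect [ 598.2 -112.9] [16.5 17.6] 25.9 [ 598.5 -112.4   92. ]
red [287. 164.] [601.5 -43. ] rect [601.6 -42.7] [15.7 15.7] 44.7 [601.5 -44.   89.9]
red [258. 163.] [604.9  26.7] rect [605.1  26.8] [17.5 15.7] 44.7 [604.4  27.4  90.6]
red [230. 162.] [608.1  96.1] rect [608.   95.9] [17.5 15.7] 44.8 [607.4  96.5  90.2]
tray [125. 213.] [479.8 379. ] rect [479.7 378.1] [164.1 169.3] 6.9
mat [  7. 214.] [479.3 705.8] rect [479.  702.1] [59.5 46.4] 1.2
mat [276. 241.] [405.3 -17.5] rect [406.3 -15.8] [102.  241.2] 74.9
shift [0.0253 0.1255 0.0358 0.244 ] at [446.2 103.5 185.8] -0.044 F [-8.4  2.2 -3.6]
```

View pics/t2.png

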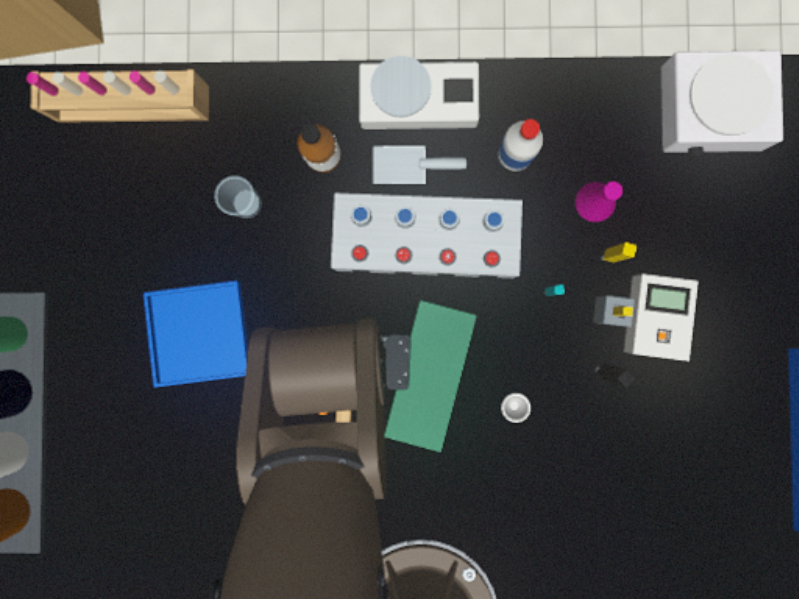

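Pins are all down (tops ≈90 mm) and pots up. The mallet goes back to its place.

```bash
python3 -m pendant '[[[0.3,0.006,0.03,0,0.06],[0.3,0.012,0.06,0,0.12],[0.3,0.018,0.09,0,0.18],[0.3,0.024,0.1255,0.01,0.244],[0.3,0.0253,0.1255,0.05,0.244],[0.3,0.0253,0.1255,0.09,0.244],[0.3,0.0253,0.1255,0.13,0.244],[0.3,0.0253,0.1255,0.145,0.244]]]'; python3 go.py 468 -23 15 -.287
```

```text
t: 15.6
eef_pos: [475.1, -23.0, 39.1]
tcp_rot: [3.141, 0.005, -0.289]
ft_force: [-0.3, -0.0, -3.1]
opening: 0.463
shift [-0.0068  0.002   0.0241 -0.0021] at [475.1 -23.   39.1] -0.289 F [-0.3 -0.  -3.1]
```

```bash
python3 -m pendant '[[[0.3,-0.005,0.001,0.005,0],[0.3,-0.005,0.001,0.01,0],[0.3,-0.005,0.001,0.014,0],[0.3,-0.005,0.001,0.017,0],[0.3,-0.005,0.001,0.019,0],[0.3,-0.005,0.001,0.021,0],[0.3,-0.005,0.001,0.022,0],[0.3,-0.005,0.001,0.022,0]]]'; python3 go.py 468 -23 15 -.287
```

```text
t: 16.4
eef_pos: [471.9, -22.4, 20.8]
tcp_rot: [3.142, -0.0, -0.288]
ft_force: [-0.5, 0.4, -3.8]
opening: 0.462
shift [-0.0036  0.0017  0.0058 -0.0012] at [471.9 -22.4  20.8] -0.288 F [-0.5  0.4 -3.8]
```

```bash
python3 -m pendant '[[[0.3,0,0,0.002,0],[0.3,0,0,0.004,0],[0.3,0,0,0.005,0],[0.3,0,0,0.006,0],[0.3,0,0,0.0065,0],[0.3,0,0,0.007,0],[0.3,0,0,0.007,0],[0.3,0,0,0.007,0]]]'
```

```text
t: 17.2
eef_pos: [471.9, -22.4, 15.4]
tcp_rot: [3.142, -0.001, -0.288]
ft_force: [-7.2, 0.5, 27.2]
opening: 0.461
```

```bash
python3 -m pendant '[[[0.3,0,0,-0.001,0],[0.3,0,0,-0.002,0],[0.7,0,0,-0.002,0],[1,0,0,-0.002,0],[1,0,0,-0.002,0],[1,0,0,-0.002,0],[1,0,0,-0.002,0],[1,0,0,-0.002,0]]]';python3 -m pendant '[[[1,0,0,-0.01,0],[1,0,0,-0.04,0],[1,0,0,-0.08,0],[1,0,0,-0.12,0],[1,0,0,-0.15,0],[1,0,0,-0.17,0],[1,0,0,-0.17,0],[1,0,0,-0.17,0]]]'; python3 go.py 657.5 -115.7 150 -.044
python3 - <<'E'
from meas import *
c=cam('wrist')
for b in blobs(c,(0,0,170),(180,60,255),64,amin=80,roi=(225,152,295,206)): print('head',*b)
E
```

```text
t: 18.0
eef_pos: [471.9, -22.4, 15.8]
tcp_rot: [3.141, 0.0, -0.288]
ft_force: [0.3, 0.2, -0.9]
opening: 0.907
t: 18.8
eef_pos: [471.6, -22.3, 186.0]
tcp_rot: [-3.142, -0.001, -0.288]
ft_force: [-0.2, 0.5, 0.2]
opening: 1.001
shift [ 0.2048  0.0367  0.036  -0.2442] at [471.6 -22.3 186. ] -0.288 F [-0.2  0.5  0.2]
head [257. 184.] [467.3 -20.8] rect [466.5 -20.4] [44. 44.] 74.0
```

```bash
python3 -m pendant '[[[0.6,0.04,0.007,0.005,-0.06],[0.6,0.08,0.014,0.01,-0.12],[0.6,0.12,0.021,0.015,-0.18],[0.6,0.16,0.028,0.02,-0.244],[0.6,0.2048,0.0367,0.036,-0.244],[0.6,0.2048,0.0367,0.036,-0.244],[0.6,0.2048,0.0367,0.036,-0.244],[0.6,0.2048,0.0367,0.036,-0.244]]]'; python3 go.py 657.5 -115.7 85.5 -.044
python3 - <<'E'
from meas import *
c=cam('wrist')
for b in blobs(c,(95,100,60),(125,255,255),101,roi=(60,100,330,250)): print('spot',*b)
E
```

```text
t: 19.65
eef_pos: [656.9, -115.3, 149.2]
tcp_rot: [-3.141, 0.002, -0.044]
ft_force: [0.1, 0.7, -0.9]
opening: 0.603
shift [ 0.0006  0.0004  0.0637 -0.    ] at [ 656.9 -115.3  149.2] -0.044 F [ 0.1  0.7 -0.9]
spot [259. 205.] [ 656.9 -115.8] rect [ 656.6 -115.6] [21.3 21. ] 87.4
spot [172. 205.] [660.2 -45.8] rect [660.1 -45.7] [21.4 21.6] 24.5
spot [ 97. 203.] [663.6  24. ] rect [663.6  24.1] [20.8 21.4] 35.8
```

```bash
python3 -m pendant '[[[0.6,0,0,0.02,0],[0.6,0,0,0.04,0],[0.6,0,0,0.055,0],[0.6,0,0,0.0635,0],[0.6,0,0,0.0635,0],[0.6,0,0,0.0635,0],[0.2,0,0,0.0635,0],[0.2,0,0,0.0635,0]]]';python3 -m pendant '[[[0.2,0,0,0,0],[0.2,0,0,0,0],[0.2,0,0,0,0],[0.2,0,0,-0.01,0],[0.2,0,0,-0.04,0],[0.2,0,0,-0.08,0],[0.2,0,0,-0.09,0],[0.2,0,0,-0.09,0]]]'; python3 go.py 476 345 176 -.12
python3 - <<'E'
from meas import *
c=cam('top')
for b in blobs(c,(100,120,60),(120,255,255),22,amin=800,roi=(60,150,200,275)): print('tray',*b)
E
```

```text
t: 20.5
eef_pos: [658.1, -115.9, 87.1]
tcp_rot: [3.141, -0.001, -0.044]
ft_force: [-0.0, 0.1, -0.0]
opening: 0.485
t: 21.3
eef_pos: [658.4, -115.9, 178.4]
tcp_rot: [3.141, -0.003, -0.044]
ft_force: [0.2, -0.1, -1.8]
opening: 0.305
shift [-0.2025 -0.4524  0.0024  0.0758] at [ 658.4 -115.9  178.4] -0.044 F [ 0.2 -0.1 -1.8]
tray [126. 214.] [479.3 377.9] rect [479.7 377.1] [164.2 171.1] 7.1
```

```bash
python3 go.py 507.6 417.8 150 .124; python3 go.py 507.6 417.8 36.5 .124
```

```text
shift [-0.1735 -0.5263  0.0265 -0.1682] at [ 657.7 -115.7  176.5] -0.044 F [-1. -0. -2.]
shift [-0.1735 -0.5263  0.14   -0.1682] at [ 657.7 -115.7  176.5] -0.044 F [-1. -0. -2.]
```

```bash
python3 -m pendant '[[[0.2,-0.014,-0.042,0,-0.02],[0.2,-0.028,-0.084,0,-0.04],[0.2,-0.042,-0.127,0,-0.06],[0.2,-0.056,-0.169,0,-0.08],[0.2,-0.07,-0.211,0,-0.1],[0.2,-0.084,-0.253,0,-0.12],[0.2,-0.098,-0.295,0,-0.14],[0.2,-0.1115,-0.338,0,-0.168]]]'; python3 go.py 507.6 417.8 150 .124
```

```text
t: 22.15
eef_pos: [559.9, 228.2, 174.4]
tcp_rot: [3.141, 0.003, 0.124]
ft_force: [1.4, 0.2, -0.9]
opening: 0.304
shift [-0.0283 -0.1947  0.0244  0.0005] at [559.9 228.2 174.4] 0.124 F [ 1.4  0.2 -0.9]
```

```bash
python3 -m pendant '[[[0.2,-0.006,-0.04,0.005,0],[0.2,-0.012,-0.08,0.01,0],[0.2,-0.018,-0.12,0.02,0],[0.2,-0.024,-0.16,0.03,0],[0.2,-0.028,-0.19,0.05,0],[0.2,-0.028,-0.19,0.08,0],[0.2,-0.028,-0.19,0.1,0],[0.2,-0.028,-0.19,0.1,0]]]'; python3 go.py 507.6 417.8 36 .124
python3 - <<'E'
from h import *
c=cam('wrist'); cv2.imwrite('pics/w2.png',cv2.resize(c['image'],None,fx=1.5,fy=1.5))
E
```

```text
t: 22.95
eef_pos: [507.9, 410.8, 71.7]
tcp_rot: [3.138, 0.007, 0.124]
ft_force: [0.4, -1.4, -0.8]
opening: 0.307
shift [ 0.0005 -0.0069  0.0357  0.0003] at [507.9 410.8  71.7] 0.124 F [ 0.4 -1.4 -0.8]
```

View pics/w2.png

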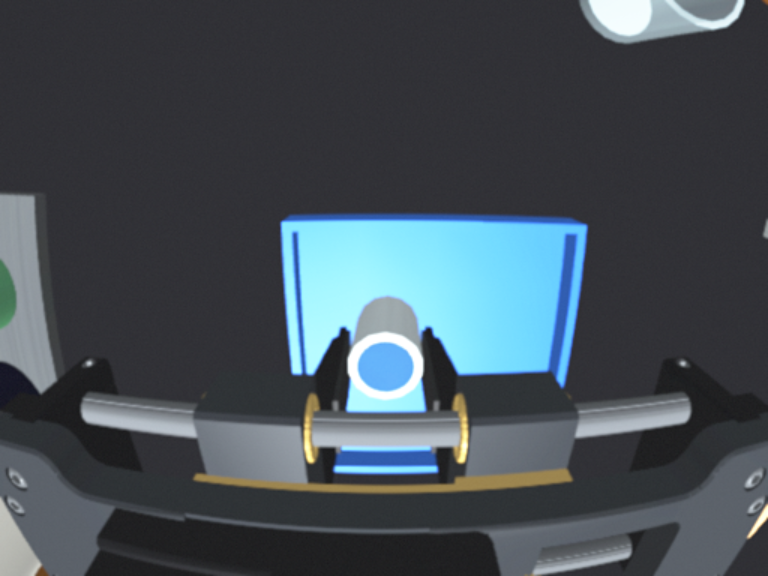

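The pot is held upright over the tray, well inside its walls (pot at 386,365). Lowering and releasing.

```bash
python3 -m pendant '[[[0.2,0,-0.003,0.01,0],[0.2,0,-0.003,0.02,0],[0.2,0,-0.003,0.028,0],[0.2,0,-0.003,0.031,0],[0.2,0,-0.003,0.033,0],[0.2,0,-0.003,0.0345,0],[0.2,0,-0.003,0.0355,0],[0.2,0,-0.003,0.0355,0]]]'; python3 -c "from h import *;s=env.state();print(s['ft_force'],s['eef_pos'])"
```

```text
t: 23.8
eef_pos: [509.8, 414.9, 40.9]
tcp_rot: [-3.142, -0.0, 0.124]
ft_force: [-0.4, 0.1, -1.4]
opening: 0.31
[-0.3921298   0.13363447 -1.44992701] [509.83893642 414.90504131  40.91392197]
```

```bash
python3 -m pendant '[[[0.2,0,0,0.002,0],[0.2,0,0,0.003,0],[0.2,0,0,0.004,0],[0.2,0,0,0.005,0],[0.2,0,0,0.005,0],[0.2,0,0,0.005,0],[0.2,0,0,0.005,0],[0.2,0,0,0.005,0]]]'
```

```text
t: 24.6
eef_pos: [509.8, 414.9, 35.8]
tcp_rot: [3.142, -0.0, 0.124]
ft_force: [0.4, -0.2, -1.0]
opening: 0.306
```

```bash
python3 -m pendant '[[[0.2,0,0,0.001,0],[0.2,0,0,0.001,0],[0.2,0,0,0.0015,0],[0.2,0,0,0.0015,0],[0.5,0,0,0.001,0],[0.5,0,0,0.001,0],[0.5,0,0,0.001,0],[0.5,0,0,0.001,0]]]'; python3 -m pendant '[[[0.5,0,0,0,0],[0.5,0,0,-0.02,0],[0.5,0,0,-0.06,0],[0.5,0,0,-0.1,0],[0.5,0,0.04,-0.12,0],[0.5,0,0.08,-0.12,0],[0.5,0,0.12,-0.12,0],[0.5,0,0.16,-0.12,0]]]'; python3 go.py 661 -45.7 150 -.044
```

```text
t: 25.4
eef_pos: [509.7, 414.9, 34.6]
tcp_rot: [3.141, 0.0, 0.124]
ft_force: [-0.4, 0.0, -0.3]
opening: 0.494
t: 26.2
eef_pos: [529.5, 254.7, 155.0]
tcp_rot: [-3.142, -0.0, 0.124]
ft_force: [-0.0, -0.0, -0.3]
opening: 0.499
shift [0.0933 0.3144 0.005  0.1682] at [529.5 254.7 155. ] 0.124 F [-0.  -0.  -0.3]
```

```bash
python3 -m pendant '[[[0.6,0.0135,0.045,0,0.024],[0.6,0.027,0.09,0,0.048],[0.6,0.04,0.135,0,0.072],[0.6,0.0535,0.18,0,0.096],[0.6,0.067,0.225,0,0.12],[0.6,0.08,0.27,0,0.144],[0.6,0.0933,0.3144,0.005,0.168],[0.6,0.0933,0.3144,0.005,0.168]]]'; python3 go.py 661 -45.7 86 -.044
```

```text
t: 27.0
eef_pos: [662.3, -49.4, 148.8]
tcp_rot: [3.141, -0.0, -0.049]
ft_force: [-0.9, 0.2, -0.6]
opening: 0.599
shift [-0.0014 -0.0036  0.0628 -0.0054] at [662.3 -49.4 148.8] -0.049 F [-0.9  0.2 -0.6]
```

```bash
python3 -m pendant '[[[0.6,-0.001,-0.002,0.02,-0.003],[0.6,-0.001,-0.002,0.04,-0.003],[0.6,-0.001,-0.002,0.055,-0.003],[0.6,-0.001,-0.002,0.063,-0.003],[0.6,-0.001,-0.002,0.063,-0.003],[0.6,-0.001,-0.002,0.063,-0.003],[0.6,-0.001,-0.002,0.063,-0.003],[0.2,-0.001,-0.002,0.063,-0.003]]]';python3 -m pendant '[[[0.2,0,0,0,0],[0.2,0,0,0,0],[0.2,0,0,0,0],[0.2,0,0,0,0],[0.2,0,0,-0.01,0],[0.2,0,0,-0.04,0],[0.2,0,0,-0.08,0],[0.2,0,0,-0.08,0]]]'; python3 go.py 442.2 410 150 .124
```

```text
t: 27.8
eef_pos: [660.3, -42.3, 87.6]
tcp_rot: [3.141, -0.001, -0.041]
ft_force: [0.9, 1.0, 0.4]
opening: 0.56
t: 28.6
eef_pos: [662.0, -42.6, 171.9]
tcp_rot: [3.141, -0.008, -0.041]
ft_force: [-0.1, -0.1, -1.3]
opening: 0.312
shift [-0.2383 -0.4432  0.0219 -0.1652] at [662.  -42.6 171.9] -0.041 F [-0.1 -0.1 -1.3]
```

```bash
python3 - <<'E'
from meas import *
c=cam('top')
for b in blobs(c,(100,120,60),(120,255,255),22,amin=800,roi=(60,150,200,275)): print('tray',*b)
E
python3 -m pendant '[[[0.2,-0.021,-0.039,0,-0.02],[0.2,-0.042,-0.078,0,-0.04],[0.2,-0.063,-0.117,0,-0.06],[0.2,-0.084,-0.156,0,-0.08],[0.2,-0.105,-0.195,0,-0.1],[0.2,-0.126,-0.234,0,-0.12],[0.2,-0.147,-0.273,0,-0.145],[0.2,-0.16,-0.298,0,-0.165]]]'; python3 go.py 442.2 410 150 .124
```

```text
tray [126. 214.] [479.3 377.9] rect [479.8 377.5] [164.1 171. ] 6.9
t: 29.45
eef_pos: [510.3, 264.1, 165.6]
tcp_rot: [3.141, 0.002, 0.126]
ft_force: [0.2, -0.0, -0.9]
opening: 0.307
shift [-0.0492 -0.1533  0.0156  0.0022] at [510.3 264.1 165.6] 0.126 F [ 0.2 -0.  -0.9]
```

```bash
python3 -m pendant '[[[0.2,-0.014,-0.043,0,0],[0.2,-0.028,-0.086,0,0],[0.2,-0.042,-0.129,0.02,0],[0.2,-0.048,-0.15,0.05,0],[0.2,-0.048,-0.15,0.08,0],[0.2,-0.048,-0.15,0.095,0],[0.2,-0.048,-0.15,0.095,0],[0.2,-0.048,-0.15,0.095,0]]]'; python3 go.py 442.2 410 36 .124
```

```text
t: 30.25
eef_pos: [446.1, 404.7, 71.4]
tcp_rot: [3.141, 0.001, 0.124]
ft_force: [0.1, 0.2, -2.0]
opening: 0.312
shift [-0.0032 -0.0057  0.0354 -0.0004] at [446.1 404.7  71.4] 0.124 F [ 0.1  0.2 -2. ]
```

```bash
python3 -m pendant '[[[0.2,-0.002,-0.003,0.01,0],[0.2,-0.002,-0.003,0.02,0],[0.2,-0.002,-0.003,0.027,0],[0.2,-0.002,-0.003,0.031,0],[0.2,-0.002,-0.003,0.034,0],[0.2,-0.002,-0.003,0.035,0],[0.2,-0.002,-0.003,0.036,0],[0.2,-0.002,-0.003,0.036,0]]]'; python3 -m pendant '[[[0.2,0,0,0,0],[0.2,0,0,0,0],[0.2,0,0,0,0],[0.2,0,0,0,0],[0.2,0,0,0,0],[0.2,0,0,0,0],[0.2,0,0,0,0],[0.2,0,0,0,0]]]'
```

```text
t: 31.05
eef_pos: [444.2, 407.7, 36.3]
tcp_rot: [-3.142, -0.001, 0.124]
ft_force: [-0.2, -1.0, 3.5]
opening: 0.307
t: 31.85
eef_pos: [444.2, 407.7, 36.3]
tcp_rot: [-3.141, -0.001, 0.124]
ft_force: [0.4, -2.2, 6.2]
opening: 0.312
```

Contact with the floor. Releasing, then on to pot 3.

```bash
python3 -m pendant '[[[0.2,0,0,-0.0005,0],[0.5,0,0,-0.0005,0],[0.5,0,0,-0.0005,0],[0.5,0,0,-0.0005,0],[0.5,0,0,-0.0005,0],[0.5,0,0,-0.0005,0],[0.5,0,0,-0.04,0],[0.5,0,0,-0.08,0]]]'; python3 -m pendant '[[[0.5,0,0,-0.03,0],[0.5,0.01,0.04,-0.035,0],[0.5,0.02,0.08,-0.035,0],[0.5,0.03,0.12,-0.035,0],[0.5,0.04,0.16,-0.035,0],[0.5,0.05,0.2,-0.035,0],[0.5,0.05,0.2,-0.035,0],[0.5,0.05,0.2,-0.035,0]]]'; python3 go.py 664.3 24.1 150 -.044
```

```text
t: 32.65
eef_pos: [443.4, 407.3, 115.8]
tcp_rot: [3.14, 0.002, 0.124]
ft_force: [0.9, 0.5, 0.4]
opening: 0.499
t: 33.45
eef_pos: [518.4, 214.8, 150.8]
tcp_rot: [-3.142, 0.0, 0.122]
ft_force: [-0.8, 0.5, -0.5]
opening: 0.499
shift [0.1216 0.207  0.0008 0.1658] at [518.4 214.8 150.8] 0.122 F [-0.8  0.5 -0.5]
```

```bash
python3 -m pendant '[[[0.6,0.024,0.041,0,0.033],[0.6,0.048,0.082,0,0.066],[0.6,0.072,0.123,0,0.1],[0.6,0.097,0.165,0,0.13],[0.6,0.1216,0.207,0.001,0.166],[0.6,0.1216,0.207,0.001,0.166],[0.6,0.1216,0.207,0.001,0.166],[0.6,0.1216,0.207,0.001,0.166]]]'; python3 go.py 664.3 24.1 85.5 -.044
```

```text
t: 34.25
eef_pos: [663.8, 26.7, 149.7]
tcp_rot: [-3.141, 0.001, -0.04]
ft_force: [-0.4, 0.9, -0.6]
opening: 0.602
shift [0.0006 0.0026 0.0642 0.0036] at [663.8  26.7 149.7] -0.04 F [-0.4  0.9 -0.6]
```

```bash
python3 -m pendant '[[[0.6,0,0.002,0.02,0.003],[0.6,0,0.002,0.04,0.003],[0.6,0,0.002,0.055,0.003],[0.6,0,0.002,0.064,0.003],[0.6,0,0.002,0.064,0.003],[0.6,0,0.002,0.064,0.003],[0.6,0,0.002,0.064,0.003],[0.2,0,0.002,0.064,0.003]]]';python3 -m pendant '[[[0.2,0,0,0,0],[0.2,0,0,0,0],[0.2,0,0,0,0],[0.2,0,0,0,0],[0.2,0,0,-0.01,0],[0.2,0,0,-0.04,0],[0.2,0,0,-0.07,0],[0.2,0,0,-0.07,0]]]'
python3 - <<'E'
from meas import *
c=cam('top')
for b in blobs(c,(100,120,60),(120,255,255),22,amin=800,roi=(60,150,200,275)): print('tray',*b)
E
python3 go.py 516.5 350 150 .124
```

```text
t: 35.05
eef_pos: [664.7, 22.9, 86.6]
tcp_rot: [3.141, -0.001, -0.045]
ft_force: [-0.7, 0.1, -0.5]
opening: 0.56
t: 35.85
eef_pos: [666.0, 22.9, 160.5]
tcp_rot: [3.141, -0.007, -0.045]
ft_force: [0.6, 0.5, -1.5]
opening: 0.307
tray [126. 214.] [479.3 377.9] rect [479.6 377.9] [164.2 169.4] 7.1
shift [-0.1632 -0.32    0.0081 -0.1692] at [665.1  23.  158.1] -0.045 F [ 0.2 -0.1 -1.5]
```

```bash
python3 -m pendant '[[[0.2,-0.02,-0.04,0,-0.021],[0.2,-0.04,-0.08,0,-0.042],[0.2,-0.06,-0.12,0,-0.063],[0.2,-0.08,-0.16,0,-0.084],[0.2,-0.1,-0.2,0,-0.105],[0.2,-0.12,-0.24,0,-0.126],[0.2,-0.14,-0.28,0,-0.147],[0.2,-0.1632,-0.32,0.005,-0.169]]]';python3 -m pendant '[[[0.2,0,0,0.0,0],[0.2,0,0,0.02,0],[0.2,0,0,0.05,0],[0.2,0,0,0.08,0],[0.2,0,0,0.085,0],[0.2,0,0,0.085,0],[0.2,0,0,0.085,0],[0.2,0,0,0.085,0]]]'; python3 go.py 516.5 350 36 .124
```

```text
t: 36.7
eef_pos: [514.8, 351.4, 150.2]
tcp_rot: [3.141, 0.001, 0.124]
ft_force: [0.1, 0.4, -1.2]
opening: 0.307
t: 37.5
eef_pos: [516.4, 350.2, 67.2]
tcp_rot: [-3.141, -0.002, 0.124]
ft_force: [-0.4, -0.1, -2.2]
opening: 0.31
shift [ 0.      0.0002  0.0312 -0.0004] at [516.4 350.2  67.2] 0.124 F [-0.4 -0.1 -2.2]
```

```bash
python3 -m pendant '[[[0.2,0,0,0.01,0],[0.2,0,0,0.02,0],[0.2,0,0,0.026,0],[0.2,0,0,0.029,0],[0.2,0,0,0.03,0],[0.2,0,0,0.031,0],[0.2,0,0,0.0315,0],[0.2,0,0,0.0315,0]]]'; python3 -m pendant '[[[0.2,0,0,0,0],[0.2,0,0,0,0],[0.2,0,0,0,0],[0.2,0,0,0,0],[0.2,0,0,0,0],[0.2,0,0,0,0],[0.2,0,0,0,0],[0.2,0,0,0,0]]]'
```

```text
t: 38.3
eef_pos: [515.9, 350.1, 34.9]
tcp_rot: [-3.141, -0.001, 0.124]
ft_force: [-1.3, -0.9, 3.5]
opening: 0.308
t: 39.1
eef_pos: [515.9, 350.1, 34.9]
tcp_rot: [-3.142, -0.001, 0.124]
ft_force: [-1.7, -1.5, 5.7]
opening: 0.309
```

```bash
python3 -m pendant '[[[0.2,0,0,-0.0005,0],[0.5,0,0,-0.0005,0],[0.5,0,0,-0.0005,0],[0.5,0,0,-0.0005,0],[0.5,0,0,-0.0005,0],[0.5,0,0,-0.0005,0],[0.5,0,0,-0.04,0],[0.5,0,0,-0.08,0]]]'; python3 -m pendant '[[[0.5,0,0,-0.035,0],[0.5,0.01,0.04,-0.035,0],[0.5,0.02,0.08,-0.035,0],[0.5,0.03,0.12,-0.035,0],[0.5,0.04,0.15,-0.035,0],[0.5,0.05,0.15,-0.035,0],[0.5,0.05,0.15,-0.035,0],[0.5,0.05,0.15,-0.035,0]]]'; python3 go.py 667.3 94 150 -.044
```

```text
t: 39.9
eef_pos: [515.3, 349.7, 114.2]
tcp_rot: [3.141, 0.003, 0.124]
ft_force: [0.4, 0.7, -0.6]
opening: 0.498
t: 40.7
eef_pos: [583.5, 208.2, 149.1]
tcp_rot: [-3.142, 0.0, 0.124]
ft_force: [0.3, 0.6, 0.1]
opening: 0.496
shift [ 0.069   0.1237 -0.0009  0.1684] at [583.5 208.2 149.1] 0.124 F [0.3 0.6 0.1]
```

```bash
python3 -m pendant '[[[0.6,0.02,0.035,0,0.048],[0.6,0.04,0.07,0,0.096],[0.6,0.058,0.105,0,0.14],[0.6,0.069,0.1235,0,0.168],[0.6,0.069,0.1235,0,0.168],[0.6,0.069,0.1235,0,0.168],[0.6,0.069,0.1235,0,0.168],[0.6,0.069,0.1235,0,0.168]]]'; python3 go.py 667.3 94 85.5 -.044
```

```text
t: 41.5
eef_pos: [667.0, 94.7, 149.5]
tcp_rot: [-3.142, 0.0, -0.042]
ft_force: [-0.3, 0.3, 0.1]
opening: 0.601
shift [0.0003 0.0007 0.064  0.0017] at [667.   94.7 149.5] -0.042 F [-0.3  0.3  0.1]
```

```bash
python3 -m pendant '[[[0.6,0,0.0005,0.02,0],[0.6,0,0.0005,0.04,0],[0.6,0,0.0005,0.055,0],[0.6,0,0.0005,0.064,0],[0.6,0,0.0005,0.064,0],[0.6,0,0.0005,0.064,0],[0.6,0,0.0005,0.064,0],[0.2,0,0.0005,0.064,0]]]';python3 -m pendant '[[[0.2,0,0,0,0],[0.2,0,0,0,0],[0.2,0,0,0,0],[0.2,0,0,0,0],[0.2,0,0,-0.01,0],[0.2,0,0,-0.04,0],[0.2,0,0,-0.07,0],[0.2,0,0,-0.07,0]]]'
python3 - <<'E'
from meas import *
c=cam('top')
for b in blobs(c,(100,120,60),(120,255,255),22,amin=800,roi=(60,150,200,275)): print('tray',*b)
E
python3 go.py 450.5 343 150 .124
```

```text
t: 42.3
eef_pos: [668.0, 92.8, 86.1]
tcp_rot: [-3.142, -0.001, -0.044]
ft_force: [0.3, 0.3, 0.4]
opening: 0.557
t: 43.1
eef_pos: [669.3, 92.9, 160.1]
tcp_rot: [-3.141, -0.007, -0.044]
ft_force: [0.4, 0.3, -1.1]
opening: 0.31
tray [124. 213.] [481.3 382.2] rect [479.7 378. ] [164.3 169.2] 7.1
shift [-0.2287 -0.2403  0.0077 -0.1682] at [668.4  92.9 157.7] -0.044 F [-0.  -0.3 -1.2]
```

```bash
python3 -m pendant '[[[0.2,-0.029,-0.03,0,-0.021],[0.2,-0.058,-0.06,0,-0.042],[0.2,-0.086,-0.09,0,-0.063],[0.2,-0.114,-0.12,0,-0.084],[0.2,-0.143,-0.15,0,-0.105],[0.2,-0.172,-0.18,0,-0.126],[0.2,-0.2,-0.21,0,-0.147],[0.2,-0.2287,-0.2403,0.005,-0.168]]]';python3 -m pendant '[[[0.2,0,0,0.0,0],[0.2,0,0,0.02,0],[0.2,0,0,0.05,0],[0.2,0,0,0.08,0],[0.2,0,0,0.085,0],[0.2,0,0,0.085,0],[0.2,0,0,0.085,0],[0.2,0,0,0.085,0]]]'; python3 go.py 450.5 343 36 .124
```

```text
t: 43.95
eef_pos: [448.4, 343.9, 149.8]
tcp_rot: [3.141, 0.001, 0.124]
ft_force: [0.7, -0.2, -1.2]
opening: 0.308
t: 44.75
eef_pos: [450.4, 343.2, 66.6]
tcp_rot: [-3.141, -0.002, 0.124]
ft_force: [-0.2, -0.6, -1.7]
opening: 0.306
shift [ 0.0001  0.0002  0.0306 -0.0003] at [450.4 343.2  66.6] 0.124 F [-0.2 -0.6 -1.7]
```

```bash
python3 -m pendant '[[[0.2,0,0,0.01,0],[0.2,0,0,0.02,0],[0.2,0,0,0.026,0],[0.2,0,0,0.029,0],[0.2,0,0,0.03,0],[0.2,0,0,0.031,0],[0.2,0,0,0.031,0],[0.2,0,0,0.031,0]]]'; python3 -m pendant '[[[0.2,0,0,0.0005,0],[0.2,0,0,0.0005,0],[0.2,0,0,0.0005,0],[0.2,0,0,0.0005,0],[0.2,0,0,0.0005,0],[0.2,0,0,0.0005,0],[0.2,0,0,0.0005,0],[0.2,0,0,0.0005,0]]]'
```

```text
t: 45.55
eef_pos: [449.9, 343.0, 34.5]
tcp_rot: [-3.142, -0.0, 0.124]
ft_force: [0.2, -0.6, -0.0]
opening: 0.304
t: 46.35
eef_pos: [450.0, 343.1, 34.4]
tcp_rot: [-3.141, -0.001, 0.124]
ft_force: [-0.7, -0.3, 4.9]
opening: 0.31
```

Release, retreat, and check the tray from above.

```bash
python3 -m pendant '[[[0.2,0,0,-0.0005,0],[0.5,0,0,-0.0005,0],[0.5,0,0,-0.0005,0],[0.5,0,0,-0.0005,0],[0.5,0,0,-0.0005,0],[0.5,0,0,-0.0005,0],[0.5,0,0,-0.04,0],[0.5,0,0,-0.08,0]]]'; python3 -m pendant '[[[0.5,0,0,-0.045,0],[0.5,0.005,0.045,-0.09,0],[0.5,0.01,0.09,-0.1,0],[0.5,0.015,0.135,-0.1,0],[0.5,0.02,0.18,-0.1,0],[0.5,0.025,0.225,-0.1,0],[0.5,0.03,0.27,-0.1,0],[0.5,0.03,0.31,-0.1,0]]]'
python3 - <<'E'
from meas import *
c=cam('top'); P=cloud(c)
cv2.imwrite('pics/t3.png',cv2.resize(c['image'],None,fx=1.56,fy=1.56))
hsv=cv2.cvtColor(c['image'],cv2.COLOR_BGR2HSV)
Q=P[170:255,80:170]; m=(Q[...,2]>42)&(Q[...,2]<60)
n,l,st,ce=cv2.connectedComponentsWithStats(m.astype(np.uint8))
for i in range(1,n):
    if st[i,4]>15: print(st[i,4],Q[l==i].mean(0).round(1))
E
python3 go.py 513.5 -317 180 -.13
```

```text
t: 47.15
eef_pos: [449.2, 342.6, 113.8]
tcp_rot: [3.14, 0.003, 0.124]
ft_force: [-0.2, 1.1, 0.7]
opening: 0.498
t: 47.95
eef_pos: [518.2, 36.9, 213.9]
tcp_rot: [3.141, -0.0, 0.123]
ft_force: [-0.3, 0.3, -0.3]
opening: 0.501
112 [515.7 349.   49.4]
113 [509.9 412.7  49.4]
113 [450.  342.2  49.4]
112 [445.4 404.5  49.2]
shift [-0.0477  0.3467  0.0338  0.2516] at [518.8  32.9 213.8] 0.122 F [ 1.6 -2.7  1.3]
```

View pics/t3.png

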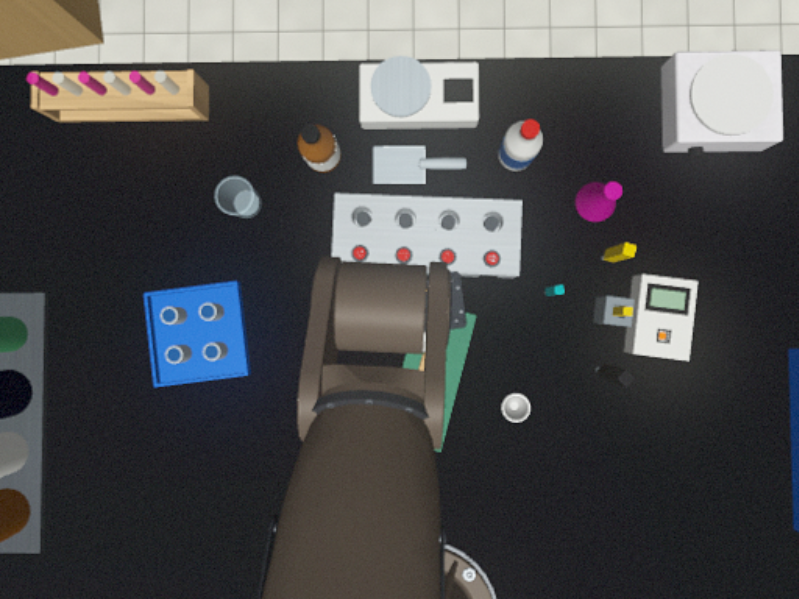

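All four pots stand in the tray (tops at z≈49.4, spots at 171–215, 311–354) and the wells are empty. Now the stylus.

```bash
python3 -m pendant '[[[0.5,-0.006,0.045,0,0.035],[0.5,-0.012,0.09,0,0.07],[0.5,-0.018,0.135,0,0.105],[0.5,-0.024,0.18,0,0.14],[0.5,-0.03,0.225,0,0.175],[0.5,-0.036,0.27,0.01,0.21],[0.5,-0.042,0.31,0.02,0.252],[0.5,-0.0477,0.3467,0.03,0.252]]]'; python3 -m pendant '[[[0.5,0,0,0,0],[0.5,0,0,0,0],[0.5,0,0,0,0],[0.5,0,0,0,0],[0.5,0,0,0,0],[0.5,0,0,0,0],[0.5,0,0,0,0],[0.5,0,0,0,0]]]'; python3 go.py 513.5 -317 150 -.13
python3 - <<'E'
from meas import *
c=cam('wrist'); cv2.imwrite('pics/w3.png',cv2.resize(c['image'],None,fx=1.5,fy=1.5))
for b in blobs(c,(22,120,80),(34,255,255),112,amin=20,roi=(200,100,320,300)): print('yel',*b)
for b in blobs(c,(5,150,100),(20,255,255),44,amin=5,roi=(260,100,420,300)): print('or',*b)
P=cloud(c)
for u,v in [(256,205),(240,170)]: print(P[v,u].round(1))
E
```

```text
t: 48.8
eef_pos: [512.9, -312.9, 183.4]
tcp_rot: [3.141, -0.0, -0.13]
ft_force: [0.9, 0.1, -0.1]
opening: 0.501
t: 49.6
eef_pos: [513.4, -310.7, 183.9]
tcp_rot: [3.141, -0.0, -0.128]
ft_force: [-0.2, 0.5, -0.5]
opening: 0.5
shift [0.0009 0.0062 0.0339 0.002 ] at [ 513.4 -310.7  183.9] -0.128 F [-0.2  0.5 -0.5]
yel [265. 189.] [ 518.6 -317.7] rect [ 519.2 -317.8] [13.9 26.9] 82.7
or [334. 202.] [ 471.1 -393.3] rect [ 471.  -393.7] [8.3 8.9] 87.4
[ 4.635e+02 -3.027e+02  2.000e-01]
[ 511.5 -289.2    0.7]
```

View pics/w3.png

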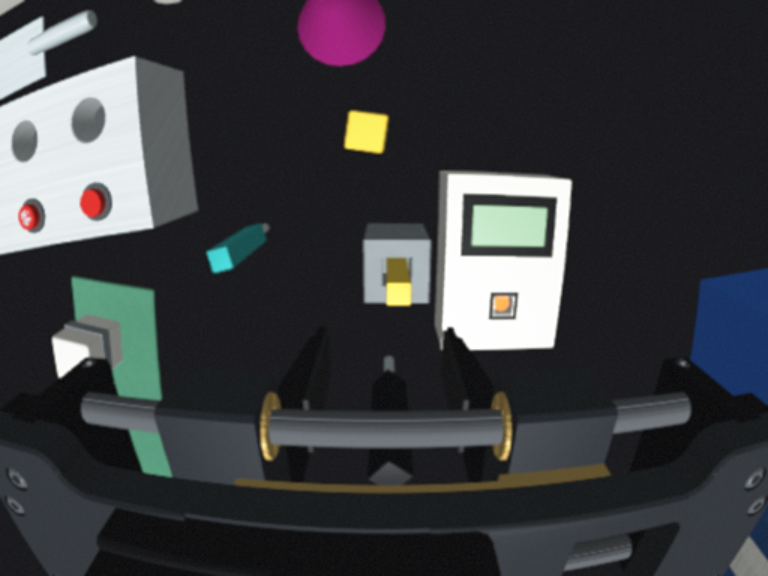

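The stylus top face is at (399,291), the holder at (397,265) and the button at (502,304). I'll measure these precisely.

Run:
```python
from meas import *
for n in ('wrist','top'):
    c=cam(n); r=(250,160,290,210) if n=='wrist' else (385,190,412,208)
    for b in blobs(c,(22,120,165),(34,255,255),112,amin=6,roi=r): print(n,'top face',*b)
    o=(318,190,350,216) if n=='wrist' else (415,207,435,222)
    hs=cv2.cvtColor(c['image'],cv2.COLOR_BGR2HSV)
    for b in blobs(c,(0,0,0),(180,255,110),50,amin=6,roi=o): print(n,'opening',*b)
    for b in blobs(c,(5,110,100),(20,255,255),44,amin=4,roi=o): print(n,'button',*b)
    for b in blobs(c,(0,0,180),(180,60,255),50,amin=300,roi=(285,100,390,240) if n=='wrist' else (390,170,460,240)): print(n,'console',*b)
    if n=='wrist':
        P=cloud(c); print(P[194,266],P[230,263]); bl=P[300:320,240:285].reshape(-1,3); print('black',bl[bl[:,2]>20].max(0) if (bl[:,2]>20).any() else None)
```

```text
wrist top face [265. 195.] [ 512.7 -317.3] rect [ 512.5 -317.4] [13.  13.7] 82.7
wrist button [334. 202.] [ 471.8 -393.4] rect [ 471.8 -392.9] [11.6 11.4] 40.3
wrist console [336. 172.] [ 507.5 -395.7] rect [ 501.8 -396.6] [ 91.3 131.6] 82.5
[ 514.18137337 -317.97843335  112.83725661] [ 4.27466536e+02 -3.07306979e+02  2.70682295e-01]
black [ 594.99138243 -286.03458553  354.15500353]
top opening [424. 213.] [ 477.9 -389.8] rect [ 476.3 -391.3] [48.1 35.3] 89.8
```

```bash
python3 go.py 512.7 -317.3 74 -.128; python3 -m pendant '[[[0.4,-0.0003,0.0065,0.02,0],[0.4,-0.0003,0.0065,0.04,0],[0.4,-0.0003,0.0065,0.04,0],[0.4,-0.0003,0.0065,0.04,0],[0.4,-0.0003,0.0065,0.04,0],[0.4,-0.0003,0.0065,0.04,0],[0.4,-0.0003,0.0065,0.04,0],[0.4,-0.0003,0.0065,0.04,0]]]';  python3 go.py 512.7 -317.3 74 -.128
python3 - <<'E'
from meas import *
c=cam('wrist')
for b in blobs(c,(22,120,165),(34,255,255),112,amin=6,roi=(230,170,300,250)): print('top face',*b)
for b in blobs(c,(5,110,100),(20,255,255),44,amin=4,roi=(310,180,400,250)): print('button',*b)
E
```

```text
shift [ 0.0002  0.0064  0.1098 -0.0002] at [ 513.3 -310.9  183.8] -0.128 F [ 0.2 -1.1 -0.3]
t: 50.55
eef_pos: [512.3, -317.3, 144.2]
tcp_rot: [3.141, -0.0, -0.128]
ft_force: [-0.1, 0.8, -0.9]
opening: 0.4
shift [ 0.0004 -0.0001  0.0702 -0.0001] at [ 512.3 -317.3  144.2] -0.128 F [-0.1  0.8 -0.9]
top face [258. 213.] [ 512.7 -317.3] rect [ 512.6 -317.3] [13.3 13.5] 82.6
button [337. 216.] [ 471.  -393.5] rect [ 470.5 -393.7] [11.   8.8] 81.7
```

```bash
python3 -m pendant '[[[0.4,0.0003,0,0.03,0],[0.4,0.0003,0,0.05,0],[0.4,0.0003,0,0.07,0],[0.4,0.0003,0,0.07,0],[0.4,0.0003,0,0.07,0],[0.4,0.0003,0,0.07,0],[0.05,0.0003,0,0.07,0],[0.05,0.0003,0,0.07,0]]]'; python3 -m pendant '[[[0.05,0,0,0,0],[0.05,0,0,0,0],[0.05,0,0,0,0],[0.05,0,0,0,0],[0.05,0,0,0,0],[0.05,0,0,0,0],[0.05,0,0,0,0],[0.05,0,0,0,0]]]'; python3 -m pendant '[[[0.05,0,0,-0.01,0],[0.05,0,0,-0.03,0],[0.05,0,0,-0.05,0],[0.05,0,0,-0.07,0],[0.05,0,0,-0.085,0],[0.05,0,0,-0.09,0],[0.05,0,0,-0.09,0],[0.05,0,0,-0.09,0]]]'; python3 go.py 471.6 -393.3 164 -.128;python3 - <<'E'
from h import *
c=cam('side'); cv2.imwrite('pics/s2.png',cv2.resize(c['image'][150:370,150:330],None,fx=2.7,fy=2.7))
E
```

```text
t: 51.4
eef_pos: [512.7, -317.5, 74.6]
tcp_rot: [3.141, -0.001, -0.128]
ft_force: [-0.1, 0.5, -0.7]
opening: 0.288
t: 52.2
eef_pos: [512.6, -317.4, 74.0]
tcp_rot: [3.141, -0.0, -0.128]
ft_force: [-0.4, 0.3, 5.9]
opening: 0.147
t: 53.0
eef_pos: [512.2, -317.1, 163.2]
tcp_rot: [-3.141, 0.001, -0.128]
ft_force: [0.5, 0.5, -0.4]
opening: 0.145
shift [-0.0305  0.0808 -0.0008 -0.0002] at [ 512.2 -317.1  163.2] -0.128 F [ 0.5  0.5 -0.4]
```

View pics/s2.png

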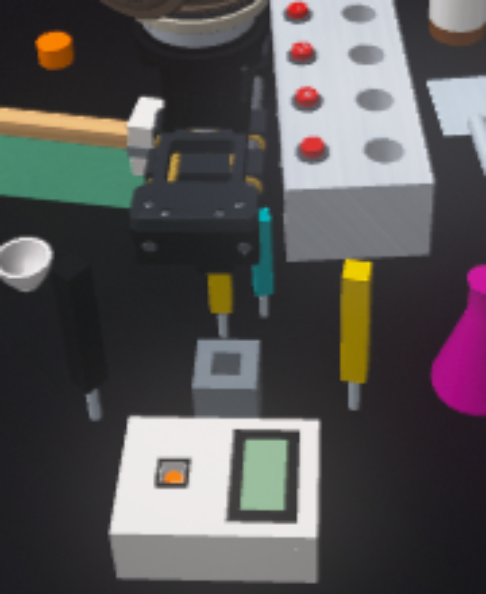

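The stylus is held upright, its tip clear of the holder. Moving above the button.

```bash
python3 -m pendant '[[[0.05,-0.01,0.027,0,0],[0.05,-0.02,0.054,0,0],[0.05,-0.0305,0.0808,0,0],[0.05,-0.0305,0.0808,0.02,0],[0.05,-0.0305,0.0808,0.035,0],[0.05,-0.0305,0.0808,0.035,0],[0.05,-0.0305,0.0808,0.035,0],[0.05,-0.0305,0.0808,0.035,0]]]'; python3 go.py 471.6 -393.3 114 -.128;python3 - <<'E'
from meas import *
c=cam('wrist'); cv2.imwrite('pics/w4.png',cv2.resize(c['image'][160:290,170:345],None,fx=4.4,fy=4.4))
for b in blobs(c,(5,110,100),(20,255,255),44,amin=4,roi=(200,170,320,270)): print('button',*b)
c=cam('side'); cv2.imwrite('pics/s3.png',cv2.resize(c['image'][270:350,170:290],None,fx=6,fy=6))
E
```

```text
t: 53.85
eef_pos: [472.2, -393.6, 129.4]
tcp_rot: [3.141, -0.001, -0.128]
ft_force: [1.3, -0.0, -0.4]
opening: 0.144
shift [-0.0007 -0.0002  0.0154  0.0001] at [ 472.2 -393.6  129.4] -0.128 F [ 1.3 -0.  -0.4]
button [256. 190.] [ 473.  -392.6] rect [ 472.3 -392.6] [9.9 9.5] 83.0
```

View pics/w4.png

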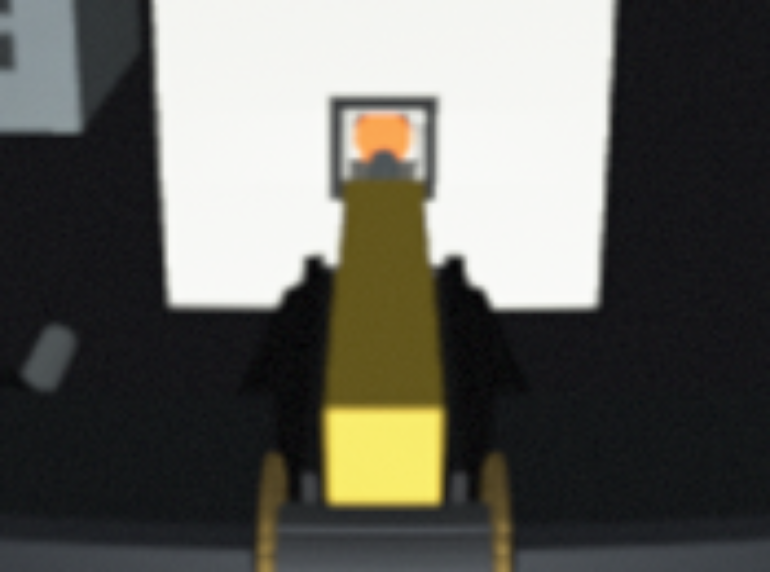

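View pics/s3.png

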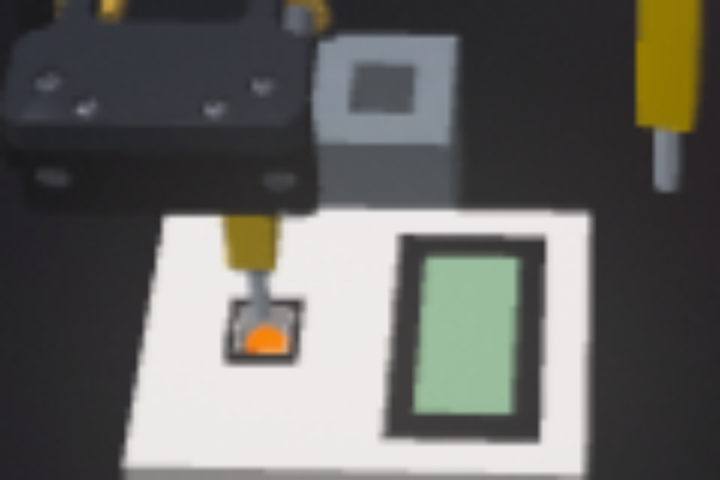

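Run:
```python
from meas import *
c=cam('wrist'); print('wrist tip',plane(c,np.array(257.5),np.array(194.5),59.5), 'opening ctr',plane(c,np.array(170+384/4.4),np.array(160+148/4.4),50))
s=cam('side'); print('side tip',plane(s,np.array(170+262/6),np.array(270+310/6),59.5),'button/opening',plane(s,np.array(170+266/6),np.array(270+330/6),50))
```

```text
wrist tip [ 473.95255046 -393.63493848   59.5       ] opening ctr [ 471.62388105 -393.1829769    50.        ]
side tip [ 474.91687695 -394.67252644   59.5       ] button/opening [ 475.40054722 -394.71945157   50.        ]
```

Tip and opening agree within about 2 mm against ±4 mm clearance, so I'll press.

```bash
python3 -m pendant '[[[0.05,-0.001,0,0.005,0],[0.05,-0.001,0,0.009,0],[0.05,-0.001,0,0.012,0],[0.05,-0.001,0,0.014,0],[0.05,-0.001,0,0.016,0],[0.05,-0.001,0,0.018,0],[0.05,-0.001,0,0.018,0],[0.05,-0.001,0,0.018,0]]]'; python3 -m pendant '[[[0.05,0,0,0.001,0],[0.05,0,0,0.002,0],[0.05,0,0,0.0025,0],[0.05,0,0,0.003,0],[0.05,0,0,0.003,0],[0.05,0,0,0.003,0],[0.05,0,0,0.003,0],[0.05,0,0,0.003,0]]]'
```

```text
t: 54.85
eef_pos: [470.9, -393.4, 111.0]
tcp_rot: [3.142, -0.0, -0.128]
ft_force: [-1.4, 1.7, 3.1]
opening: 0.142
t: 55.65
eef_pos: [471.1, -393.5, 109.5]
tcp_rot: [3.141, -0.001, -0.128]
ft_force: [-4.3, 3.0, 17.1]
opening: 0.147
```

The press bottomed out: 3 N on the spring, then 17 N at TCP z 109.5, where I expected 110. I'll return the stylus to the holder.

```bash
python3 -m pendant '[[[0.05,0,0,-0.01,0],[0.05,0,0,-0.03,0],[0.05,0,0,-0.055,0],[0.05,0,0,-0.055,0],[0.05,0.0105,-0.027,-0.055,0],[0.05,0.02,-0.054,-0.055,0],[0.05,0.0315,-0.0808,-0.055,0],[0.05,0.0315,-0.0808,-0.055,0]]]'; python3 -m pendant '[[[0.05,0,0,0,0],[0.05,0,0,0,0],[0.05,0,0,0,0],[0.05,0,0,0,0],[0.05,0,0,0,0],[0.05,0,0,0,0],[0.05,0,0,0,0],[0.05,0,0,0,0]]]';python3 go.py 512.6 -317.3 76 -.128
python3 - <<'E'
from h import *
c=cam('side'); cv2.imwrite('pics/s4.png',cv2.resize(c['image'][230:330,200:300],None,fx=5,fy=5))
E
```

```text
t: 56.45
eef_pos: [513.5, -314.7, 162.1]
tcp_rot: [-3.141, 0.001, -0.126]
ft_force: [0.4, -0.6, -0.2]
opening: 0.145
t: 57.25
eef_pos: [512.5, -317.4, 162.9]
tcp_rot: [3.141, -0.0, -0.128]
ft_force: [-0.5, -0.3, -0.2]
opening: 0.142
shift [ 0.0001 -0.0001  0.0869 -0.0003] at [ 512.5 -317.4  162.9] -0.128 F [-0.5 -0.3 -0.2]
```

View pics/s4.png

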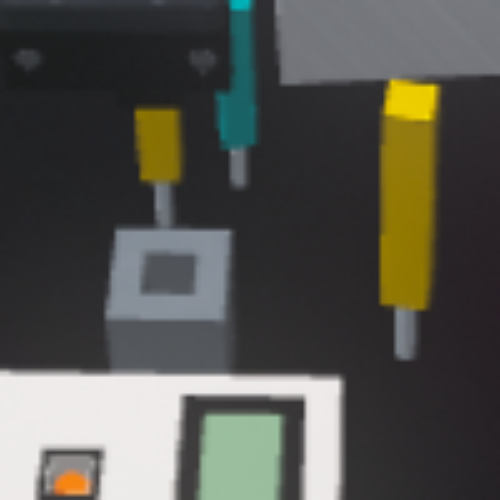

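```bash
python3 -m pendant '[[[0.05,0,0,0.015,0],[0.05,0,0,0.025,0],[0.05,0,0,0.032,0],[0.05,0,0,0.039,0],[0.05,0,0,0.046,0],[0.05,0,0,0.053,0],[0.05,0,0,0.06,0],[0.05,0,0,0.06,0]]]'; python3 -m pendant '[[[0.05,0,0,0.006,0],[0.05,0,0,0.011,0],[0.05,0,0,0.016,0],[0.05,0,0,0.021,0],[0.05,0,0,0.024,0],[0.05,0,0,0.026,0],[0.05,0,0,0.027,0],[0.05,0,0,0.027,0]]]'
```

```text
t: 58.1
eef_pos: [512.2, -317.1, 101.8]
tcp_rot: [-3.141, 0.001, -0.128]
ft_force: [0.1, -0.2, -0.8]
opening: 0.145
t: 58.9
eef_pos: [512.5, -317.3, 75.8]
tcp_rot: [3.142, -0.0, -0.128]
ft_force: [0.2, 0.0, -0.1]
opening: 0.149
```

```bash
python3 -m pendant '[[[0.05,0,0,0.0005,0],[0.05,0,0,0.001,0],[0.05,0,0,0.0015,0],[0.05,0,0,0.0015,0],[0.05,0,0,0.0015,0],[0.3,0,0,0.0015,0],[0.4,0,0,0.0015,0],[0.4,0,0,0.0015,0]]]'; python3 -m pendant '[[[0.4,0,0,0,0],[0.4,0,0,0,0],[0.4,0,0,-0.01,0],[0.4,0,0,-0.03,0],[0.4,0,0,-0.06,0],[0.4,0,0,-0.1,0],[0.4,0,0,-0.14,0],[0.4,0,0,-0.14,0]]]'; python3 -m pendant '[[[0.4,-0.04,0.02,0,0],[0.4,-0.08,0.04,0,0],[0.4,-0.12,0.06,0,0],[0.4,-0.14,0.1,0,0],[0.4,-0.16,0.14,0,0],[0.4,-0.18,0.18,0,0],[0.4,-0.2,0.22,0,0],[0.4,-0.2,0.22,0,0]]]'
python3 - <<'E'
from meas import *
c=cam('top'); s=cam('side'); P=cloud(c)
a=cv2.resize(c['image'],None,fx=1.56,fy=1.56); cv2.imwrite('pics/t5.png',a); cv2.imwrite('pics/s5.png',cv2.resize(s['image'],None,fx=1.56,fy=1.56))
Q=P[170:255,80:170]; m=(Q[...,2]>42)&(Q[...,2]<60)
n,l,st,ce=cv2.connectedComponentsWithStats(m.astype(np.uint8))
for i in range(1,n):
    if st[i,4]>15: print(st[i,4],Q[l==i].mean(0).round(1))
for b in blobs(c,(0,0,130),(180,60,255),64,amin=80,roi=(255,195,300,240)): print('head',*b)
for b in blobs(c,(65,80,40),(90,255,200),4,amin=300): print('mat',*b)
for b in blobs(c,(0,130,80),(8,255,255),90,roi=(215,150,335,180)): print('red',*b, P[int(b[0][1]),int(b[0][0])].round(1))
q=P[190:210,385:412]; hs=cv2.cvtColor(c['image'],cv2.COLOR_BGR2HSV)[190:210,385:412]; k=(hs[...,0]>20)&(hs[...,0]<36)&(hs[...,1]>120); print('stylus z',np.sort(q[k][:,2])[-12:].round(1))
E
```

```text
t: 59.7
eef_pos: [512.5, -317.3, 74.4]
tcp_rot: [3.141, -0.0, -0.128]
ft_force: [-0.0, 0.4, -0.1]
opening: 0.344
t: 60.5
eef_pos: [514.0, -318.4, 220.5]
tcp_rot: [3.137, -0.008, -0.128]
ft_force: [0.7, 0.0, -0.5]
opening: 0.4
t: 61.3
eef_pos: [283.1, -513.4, 213.9]
tcp_rot: [3.141, 0.0, -0.132]
ft_force: [0.7, 1.1, -0.1]
opening: 0.396
112 [515.8 349.6  48.9]
111 [509.7 413.   49.3]
114 [450.2 342.2  48.9]
116 [445.5 403.9  49.5]
head [277. 218.] [469.  -20.2] rect [468.9 -20.2] [45.9 45.1] 73.8
mat [  7. 214.] [479.  705.7] rect [479.  702.1] [59.5 46.4] 1.2
mat [275. 241.] [405.5 -15.6] rect [406.1 -15.6] [101.5 240.8] 74.9
red [315. 165.] [ 598.5 -112.6] rect [ 597.4 -113.8] [17.1 17.3] 89.5 [ 598.8 -112.9   88. ]
red [287. 164.] [601.  -43.3] rect [600.9 -43.3] [17.4 15.7] 44.5 [601.6 -44.   89.2]
red [258. 163.] [604.5  26.5] rect [604.5  26.2] [17.3 14.8] 89.6 [604.7  27.5  87.6]
red [230. 162.] [607.8  96.1] rect [608.   95.9] [17.5 15.7] 44.8 [607.3  96.5  90.6]
stylus z [111.6 111.8 111.9 111.9 112.1 112.1 112.7 113.3 113.3 113.8 114.1 114.3]
```

View pics/t5.png

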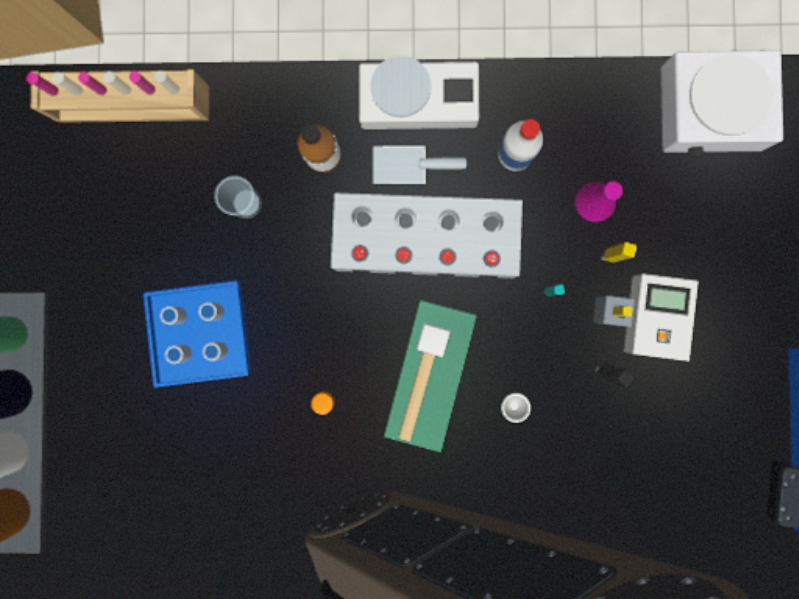

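View pics/s5.png

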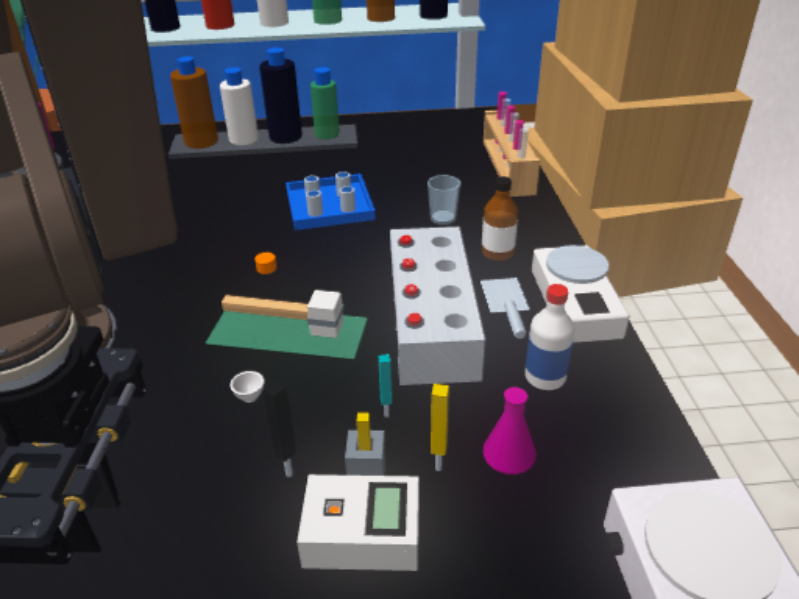

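```bash
python3 -c "
from cell import env
print(env.job_done())"
```

```text
the job is handed in; nothing more can be done
None
```

The job is done and handed in at about 61 s of the 200 s allowed. I drove all four pins to their hard stops with the mallet and stood the four pots in the blue tray. I then pressed the timer button with the small yellow stylus and put the mallet and stylus back.

**Final camera check:**
- **Pots:** all four stand upright in the tray, tops measured at z ≈ 49 mm (50 expected).
- **Pins:** all four read down, tops at 88–91 mm (90 expected); the block's wells are empty.
- **Mallet:** its head stands on the green mat, about 3 mm from where it started.
- **Stylus:** it stands in its holder with the top at about 112 mm, the same as at the start.
- **Bystanders:** they look unmoved in the before and after pictures.

**Less certain:**
- **Button press:** I inferred it from force and depth rather than seeing it. The force went from 3 N on the spring to 17 N at the bottom, within 1 mm of the expected depth.
- **Camera disagreement:** the cameras differed by up to about 4 mm at the button and 1–2 mm elsewhere. I used the wrist camera for the stylus and the button.
- **Pot 2:** I gripped it about 3 mm off centre, but it lifted and placed cleanly.

No check failed.

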